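# Move the drive module from the test stand to the automaton

### The job

Take the drive module out of the grey test stand by pressing the stand's catch, and slide it gear end first into the dovetail on the wooden automaton plinth until it is fully home and the catch clicks up behind it. Feel your way in and do not force it into the slot, leave it latched there, and do not disturb the other things on the bench.

Things in the scene. Friction and masses are not known exactly. Their poses are not given: they have to be found in the camera images.
- module: Drive module, 0.3 kg: aluminium dovetail plate 64 mm long (x), 12 thick, 50 wide below, 38 on top, under an upright wooden block 40 (x) x 30 (y) mm, 12 to 60 mm above the plate's underside, centred at x = -4 mm: grip it across the 30 mm from above. Brass gear on the block's +x face. Origin: centre of plate's underside; x to the gear end, which goes in first. Starts latched in the stand.
- module_gear (a point): Centre of the gear's front, 26 mm ahead (+x) of the module's origin, 38 mm above it. In a mounted module it faces the slot's closed end.
- stand: Test stand, fixed: grey steel block on a 220 x 110 mm foot, with an aluminium dovetail slot on top. Origin: its underside, at bench height, under y = 0 of the slot; x runs along the slot from the open mouth (-x) to the closed end (+x), z up. Flat slot floor 45 mm above the origin, from x = -100 mm to the solid end stop at x = 70 mm (18 mm high, 79 wide).
- stand_mouth (a point): Where the rails of the stand's slot begin, on the floor: x = -16, y = 0, z = 45 mm. Leaning rails, 16 mm high, 79 mm over their outsides, run from here to the end stop with 1 mm play each side of the plate; before it they flare out as a 17 mm lead-in (to x = -33 mm). From there to x = -100 mm the floor is an open apron where a plate can be set down, then slid in.
- stand_seat (a point): Where a latched module's origin lies: x = 36, y = 0, z = 45 mm in the stand's frame, its tail against the tongue. To latch it must be pushed 2 mm farther, onto the end stop. A sprung plunger in the stop (20 mm stroke, 3 N out, 6 N in) drives an unlatched plate back out by some 18 mm. Sliding home takes roughly 7 to 15 N, most of it in the last 20 mm.
- stand_pad (a point): Top centre of the stand's catch pad: ribbed steel, 28 (x) x 26 (y) mm, beside the slot at x = -8, y = 61 mm, 57 mm above the stand's origin. Goes straight down 9 mm (2.5 N to start, 5 N at the bottom) and carries the tongue down.
- stand_catch (a joint): How far the stand's catch is down, m: 0 up, 0.009 fully down. Its steel tongue (20 mm wide, x = -22 to 4 mm, ramped towards the mouth) stands 6 mm above the slot floor; a plate riding in presses it down 6 mm, and it springs up behind the tail once the plate is home. From 0.006 it frees a latched plate.
- plinth: Automaton plinth, fixed: light wooden base 260 x 130 mm, with an aluminium dovetail slot on top. Origin: its underside, at bench height, under y = 0 of the slot; x runs along the slot from the open mouth (-x) to the closed end (+x), z up. Flat slot floor 60 mm above the origin, from x = -100 mm to the solid end stop at x = 70 mm (18 mm high, 79 wide). Beyond the closed end (x = 113 to 148 mm) two wooden bearing blocks, 92 mm tall, carry a shaft and brass wheel.
- plinth_mouth (a point): Where the rails of the plinth's slot begin, on the floor: x = -16, y = 0, z = 60 mm. Leaning rails, 16 mm high, 79 mm over their outsides, run from here to the end stop with 1 mm play each side of the plate; before it they flare out as a 17 mm lead-in (to x = -33 mm). From there to x = -100 mm the floor is an open apron where a plate can be set down, then slid in.
- plinth_seat (a point): Where a latched module's origin lies: x = 36, y = 0, z = 60 mm in the plinth's frame, its tail against the tongue. To latch it must be pushed 2 mm farther, onto the end stop. A sprung plunger in the stop (20 mm stroke, 3 N out, 6 N in) drives an unlatched plate back out by some 18 mm. Sliding home takes roughly 7 to 15 N, most of it in the last 20 mm.
- plinth_pad (a point): Top centre of the plinth's catch pad: ribbed steel, 28 (x) x 26 (y) mm, beside the slot at x = -8, y = 61 mm, 72 mm above the plinth's origin. Goes straight down 9 mm (2.5 N to start, 5 N at the bottom) and carries the tongue down.
- plinth_catch (a joint): How far the plinth's catch is down, m: 0 up, 0.009 fully down. Its steel tongue (20 mm wide, x = -22 to 4 mm, ramped towards the mouth) stands 6 mm above the slot floor; a plate riding in presses it down 6 mm, and it springs up behind the tail once the plate is home. From 0.006 it frees a latched plate.
- plinth_slot: The rails and end stop of the plinth's slot (not its floor, tongue or plunger): aluminium, fixed on the plinth; origin on the slot floor at x = 0, y = 0, z = 60 mm of the plinth, axes as the plinth's. Easily strained: do not push hard against it.
- glue: Bystander: white squeeze bottle, 40 mm across, 110 mm tall, origin centre of underside.
- tin: Bystander: open steel tin, 76 mm across, 45 mm tall, origin centre of underside.
- driver: Bystander: screwdriver with wooden handle lying on the bench, origin in its underside.
- spool: Bystander: short brass cylinder, 44 mm across, 30 mm tall, origin centre of underside.
- forearm: Bystander: carved wooden puppet forearm about 160 mm long, 36 mm thick, lying on the bench, origin centre of underside.
- block: Bystander: dark wooden block 90 x 50 x 30 mm, origin centre of underside.
- paint: Bystander: glass jar 50 mm across, 60 mm tall, origin centre of underside.
Mind the look-alikes: they are no part of the job. What is shaped like the module but blue or orange is not meant.

How it is judged (in metres and radians):
On the way, in this order (a step that is already met when the one before it is completed fails the run):
1. the stand's catch is pressed (value of joint stand_catch above 0.004 m), for 0.05 s.
2. the module is clear of the test stand (distance between module and stand_seat above 0.11 m), for 0.1 s.
At the end, for the whole second after the job is handed in: The module sits latched in the plinth's dovetail: its origin 34.5 to 38.5 mm along the plinth's x, within 3 mm sideways and in height of the slot floor, gear towards the closed end, aligned within 0.06 rad, the plinth's catch up (below 2 mm), the module at rest (x of module in the frame of plinth between 0.0345 and 0.0385 m and y of module in the frame of plinth between -0.003 and 0.003 m and z of module in the frame of plinth between 0.057 and 0.063 m and x of module_gear in the frame of plinth above 0.05 m and angle between the x axis of module and the x axis of plinth, either way round below 0.06 rad and value of joint plinth_catch below 0.002 m and linear speed of module below 0.01 m/s); the robot touches nothing.
It fails at once if the module is forced: more than 30 N between it and the rails and end stop of the plinth's slot (contact force between module and plinth_slot above 30 N).
It fails at once if a bystander is disturbed (moved more than 30 mm) (distance of any of glue, tin, driver, spool, forearm, block, paint from where it was at the start of the episode above 0.03 m).
It also fails if it takes over 70 s, if anything falls off the work surface, if the arm or the gripper's body presses on something with over 40 N, if the wrist force passes 120 N, or if a joint passes its speed limit or range.

### The arm

A 6-joint arm with a two-finger parallel gripper is mounted at the origin on the work surface. World frame = base frame: x ahead of the robot, y to its left, z up, the work surface at z = 0. Lengths are in mm, angles in rad, forces in N, time in s.
With the tool pointing down it reaches from about 400 to 925 mm from the base axis. Payload 12.5 kg.
Tool frame: the origin (TCP) lies at the very end of the fingers, on their centre line; the grasp point (between the pads) lies 19 mm behind it (env.tcp_to_grasp is the distance from the TCP to the grasp point, in mm); z points along the fingers, x is the direction in which the jaws open and shut, and the axes are right-handed (so a half turn about z gives the same grasp; the last joint's range is limited). The gripper opens to 95 mm and grips with 3 to 60 N. Pads are 20 mm wide; open, the fingers measure 119 mm over their backs; the gripper's body (75 mm by 180 mm) begins 59 mm behind the grasp point.
Start: joints at [-1.388, 0.491, 1.559, -0, 1.092, -0.106], TCP at [178.024, -599.128, 214.661] pointing down, gripper open.
Joint ranges: [-3.1, 3.1], [-0.84, 2.19], [0.05, 2.79], [-1.13, 4.28], [0.06, 2.93], [-2.69, 2.69]. Speed limits (rad/s): [2.22, 2.22, 2.79, 3.14, 3.14, 3.14].

### API

Orientations are given as [roll, pitch, yaw] about the fixed x, y, z axes, in that order (R = Rz(yaw) Ry(pitch) Rx(roll)).
In Python, from cell import env, vision, job gives the robot as it stands.
- The arm moves only by the shell command python3 -m pendant 'ROWS' [OPENING]. ROWS is JSON, a list of rows, each a list of 4 numbers: the shift along the tool's x, y, z in mm, then the turn about the tool's z in degrees. In form: [[tx, ty, tz, turn], ...]. A call has 1 to 8 rows; each row is the pose to reach, as a shift and turn from the pose measured when the call began, along the tool's axes at that moment; what a row does not reach only later rows make up. A row lasts 1/8 s, in which the tool goes at most 62.5 mm and 10.7 degrees, less where a joint would pass 70% of its speed; a pose out of reach is approached as far as the arm can. A call with a gripper value outside its range is refused whole. OPENING is the closure, from 0 (fully open) to 1 (shut), set as the call begins (- or left out, the last holds). The fingers move at their own pace and stop on an object; the grip force is fixed at half the most. Time passes only in rows, so rows that repeat a pose let the fingers close. It gives the time, the measured TCP pose, the force and the opening at its end, in the units of the state.
- env.state(): the state, without advancing time (a new reading comes with each control period).
- vision.read_camera(name): name is "scene" or "side" or "wrist"; returns a dict with "pixels" (400x640x3 uint8, red, green, blue), "intrinsics" (3x3 intrinsics, pixels), "R" (3x3) and "t" (3): a world point X has camera coordinates R X + t; the wrist camera has in their place "tool_from_camera" (4x4, takes a point from camera to tool coordinates, whose origin is the TCP and whose axes are the tool frame's). Camera axes: x right, y down, z forward; pixel columns grow to the right and rows downward; lengths in mm; the calibration is good to about 2 mm. A picture is of the moment at which its call begins: read the wrist's pose just before it. There is no depth.
- job.job_done(): hands the job in, once; it reports no verdict.
Trained networks look in a picture, given as the dict that the camera call returned (one of the last four; its "shot" number tells which), for a name from the list of things; names that differ only in an ending like _2 or _b are one class to them, and where a whole thing is asked for, a point or a joint stands for the part that bears it (a point fixed in the world has none). Each returns a list of dicts, best first, with "confidence" (0 to 1); they miss things now and then, are a little off and sometimes report something else, mostly with a low value. They report only what shows in the picture. A call takes as long as a camera call. They do not tell look-alikes from the thing itself.
- vision.find_in(picture, query): "at" ([x, y, z] in mm, in the coordinates of the camera as it stood for that picture, good to about 4 mm: the middle of the surface that is visible of it).
- vision.regions_of(picture, query): "pixels" (400x640 bool, what is visible of it).
The state is a dict: "t": time; "joints": joint angles; "qvel": joint speeds; "tau": joint torques, N m; "eef_pos": TCP position; "tcp_rot": TCP orientation; "ft_force": force on the tool from outside, world axes, zero at the start; "moment": the same for the moment, N m; "opening": opening from 0.0 (shut) to 1.0 (fully open).
Only numpy, scipy, OpenCV 4.12 (cv2) and the standard library are available. Lean on these libraries where they do the work, as an engineer would, in place of code of your own. Each camera call takes 0.05 s, during which the arm holds its last target.

## Working session

There is one attempt and no reset: what is moved stays moved. The work goes in short steps, Python scripts to look and compute and a shell command to move; the robot and the scene stay as the last step left them, time stands still between calls to the robot, and variables do not carry over. Pictures are saved under pics/ and viewed, and the job is handed in when it is done.

```bash
ls; mkdir -p pics; python3 - <<'E'
from cell import env, vision, job
import cv2
print(env.state())
for n in ["scene","side","wrist"]:
    p=vision.read_camera(n); cv2.imwrite(f"pics/{n}0.png",p["pixels"][:,:,::-1])
    print(n,p["intrinsics"],p.get("R"),p.get("t"),p.get("tool_from_camera"))
E
```

```text
pics
{'t': 0.0, 'joints': array([-1.38761015e+00,  4.91556734e-01,  1.55942614e+00, -9.66403416e-06,
        1.09168357e+00, -1.05608783e-01]), 'qvel': array([-0.00175599, -0.00094185,  0.00103667, -0.00171799, -0.00023241,
        0.00058585]), 'tau': array([ 9.59865101e-04, -6.12643433e+01, -2.58177763e+01,  6.92922994e-02,
        4.82746842e-02, -1.13828701e-04]), 'eef_pos': array([ 177.97075831, -598.88736476,  214.07152511]), 'tcp_rot': array([-3.14148799e+00,  1.06871259e-03, -1.28199685e+00]), 'ft_force': array([-0.54849478, -0.55435455, -0.52944982]), 'moment': array([ 0.01912206,  0.01343567, -0.00185367]), 'opening': 0.9984430970341936}
scene [[508.00012471   0.         320.86715985]
 [  0.         508.00012471 194.50544969]
 [  0.           0.           1.        ]] [[ 0.1418125   0.98986717  0.00722515]
 [ 0.77277437 -0.10614352 -0.62574222]
 [-0.61863477  0.09432148 -0.77999646]] [ -83.96073601 -339.82948032 1849.71100648] None
side [[498.64921278   0.         315.13118953]
 [  0.         498.64921278 203.56758069]
 [  0.           0.           1.        ]] [[-0.75408945 -0.65675085 -0.00523647]
 [-0.31207435  0.36532031 -0.87701235]
 [ 0.57789159 -0.6597116  -0.48043929]] [ 415.28703464  237.91897914 1041.55997323] None
wrist [[278.43801295   0.         312.49305275]
 [  0.         278.43801295 205.84467297]
 [  0.           0.           1.        ]] None None [[ 9.99998593e-01 -1.53048595e-03  6.86801713e-04  1.05240198e+00]
 [ 1.32779563e-03  9.72352461e-01  2.33514300e-01 -6.46431358e+01]
 [-1.02520369e-03 -2.33513060e-01  9.72353125e-01 -1.70375147e+02]
 [ 0.00000000e+00  0.00000000e+00  0.00000000e+00  1.00000000e+00]]
```

View pics/scene0.png

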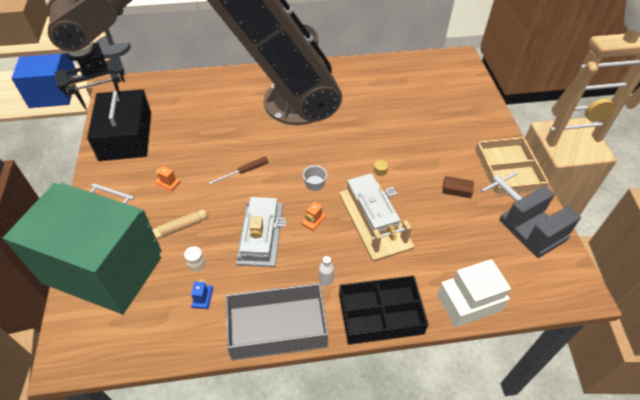

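View pics/side0.png

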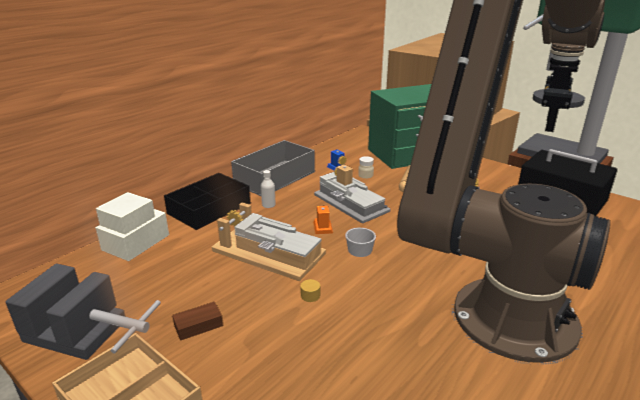

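View pics/wrist0.png

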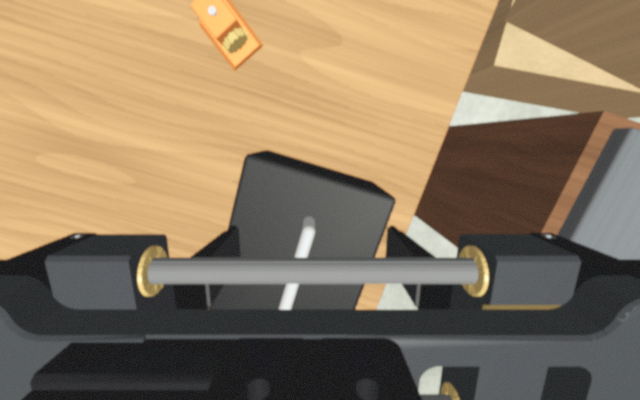

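Scene picture: the module (wooden block in the grey stand) is at about (257,226). Look-alikes are orange at (314,215), orange at (167,178) and blue at (201,294). The plinth is at about (376,215). I'll check a crop and query the networks.

```bash
cat > h.py <<'E'
from cell import env, vision, job
import numpy as np, cv2
from scipy.spatial.transform import Rotation as Ro
def T():
    s=env.state(); M=np.eye(4); M[:3,:3]=Ro.from_euler('xyz',s['tcp_rot']).as_matrix(); M[:3,3]=s['eef_pos']; return M,s
def shot(n):
    M,s=T(); p=vision.read_camera(n)
    if n=='wrist':
        W=M@p['tool_from_camera']; p['_W']=W
    else:
        W=np.eye(4); W[:3,:3]=p['R'].T; W[:3,3]=-p['R'].T@p['t']
    return p,W
def proj(p,W,X):
    X=np.atleast_2d(X); c=(X-W[:3,3])@W[:3,:3]; u=c@p['intrinsics'].T; return u[:,:2]/u[:,2:]
def ray(p,W,uv,z):
    d=W[:3,:3]@np.linalg.inv(p['intrinsics'])@np.array([uv[0],uv[1],1.]); o=W[:3,3]; return o+d*(z-o[2])/d[2]
def save(p,f,box=None,k=1):
    im=p['pixels'][:,:,::-1]
    if box: im=im[box[1]:box[3],box[0]:box[2]]
    cv2.imwrite(f,cv2.resize(im,None,fx=k,fy=k,interpolation=cv2.INTER_CUBIC))
E
python3 - <<'E'
from h import *
for n in ["scene","side"]:
    p,W=shot(n)
    for q in ["module","module_gear","stand","stand_pad","stand_mouth","plinth","plinth_pad","glue","tin","spool","paint","driver","forearm","block"]:
        try:
            for r in vision.find_in(p,q)[:4]:
                X=W[:3,:3]@r['at']+W[:3,3]; print(n,q,round(r['confidence'],2),X.round(0),proj(p,W,X).round(0))
        except Exception as e: print(q,e)
    if n=='scene': save(p,'pics/c1.png',(220,160,440,280),3.6)
    else: save(p,'pics/c2.png',(200,130,420,290),3.6)
E
```

```text
scene module 0.98 [ 765. -336.   36.] [[202. 296.]]
scene module 0.89 [ 613. -181.   91.] [[256. 230.]]
scene module 0.69 [ 341. -445.   34.] [[167. 178.]]
scene module 0.62 [549. -18.  38.] [[313. 216.]]
scene module_gear 0.82 [ 615. -184.   93.] [[255. 230.]]
scene module_gear 0.63 [ 764. -339.   35.] [[201. 297.]]
scene module_gear 0.61 [ 339. -447.   31.] [[166. 179.]]
scene module_gear 0.3 [753.  -8.  63.] [[327. 272.]]
scene stand 0.74 [ 598. -168.   45.] [[262. 234.]]
scene stand 0.48 [ 316. -192.   21.] [[249. 167.]]
scene stand 0.32 [ 511. -404.   32.] [[179. 222.]]
scene stand_pad 0.51 [ 570. -117.   57.] [[279. 222.]]
scene stand_pad 0.44 [ 612. -183.   96.] [[255. 228.]]
scene stand_mouth 0.9 [ 595. -169.   42.] [[262. 234.]]
scene plinth 0.57 [594. 155.  60.] [[375. 217.]]
scene plinth_pad 0.4 [ 313. -192.   21.] [[249. 166.]]
scene glue 0.6 [752. -11.  65.] [[325. 271.]]
scene tin 0.97 [382.   9.  26.] [[314. 175.]]
scene tin 0.7 [594. 169.  72.] [[380. 214.]]
scene spool 0.59 [ 592. -166.   44.] [[263. 233.]]
scene spool 0.51 [386. 222.  34.] [[381. 167.]]
scene paint 
[... 629 characters left out ...]
-143.   40.] [[353. 198.]]
side stand 0.19 [358. 234.  26.] [[311. 291.]]
side stand_mouth 0.6 [ 534. -145.   38.] [[353. 198.]]
side plinth 0.64 [546. 194.  55.] [[264. 241.]]
side glue 0.75 [728.   0.  55.] [[269. 191.]]
side glue 0.63 [572. 185.  76.] [[258. 228.]]
side glue 0.51 [ 495. -345.   32.] [[402. 181.]]
side glue 0.22 [ 534. -145.   36.] [[353. 199.]]
side tin 0.74 [393.   7.  33.] [[361. 239.]]
side spool 0.92 [356. 233.  30.] [[312. 289.]]
side paint 0.52 [ 633. -344.   38.] [[366. 167.]]
side driver 0.56 [544. 190.  58.] [[265. 240.]]
side block 0.94 [470. 454.  27.] [[197. 320.]]
side block 0.75 [ 633. -346.   36.] [[366. 167.]]
side block 0.38 [540. 193.  54.] [[266. 242.]]
```

View pics/c1.png

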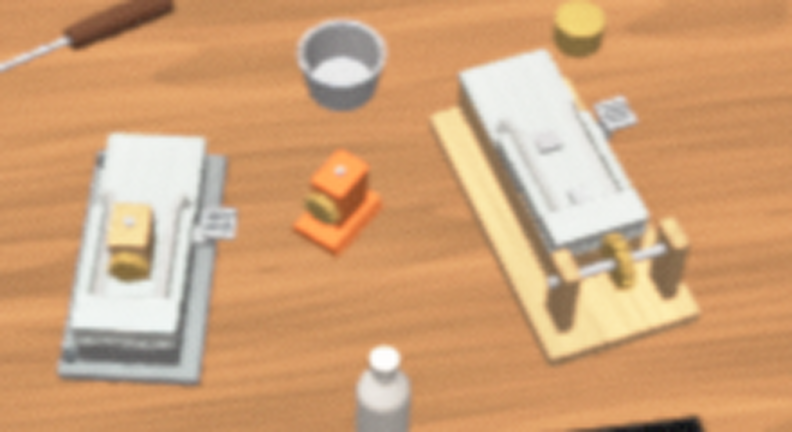

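View pics/c2.png

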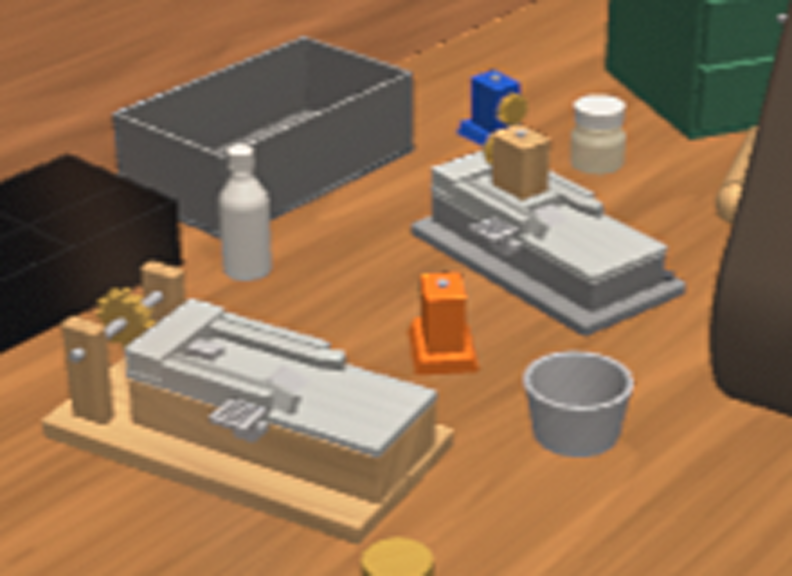

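```bash
cat >> h.py <<'E'
from scipy.optimize import least_squares
def fit(obs,x0):
    # obs: list of (p,W,local xyz,uv); pose x,y,yaw(rad), z=0
    def f(v):
        R=Ro.from_euler('z',v[2]).as_matrix(); out=[]
        for p,W,l,uv in obs:
            out+=list((proj(p,W,R@np.array(l)+[v[0],v[1],0])[0]-uv))
        return out
    r=least_squares(f,x0,x_scale=[1,1,.01],loss='soft_l1'); return r.x,np.array(r.fun).reshape(-1,2).round(1)
E
python3 - <<'E'
from h import *
p,W=shot('scene'); q,V=shot('side')
print(fit([(p,W,(-8,61,57),(280.8,221.7)),(p,W,(70,39.5,63),(270.8,243.3)),(p,W,(70,-39.5,63),(242.2,242.2)),(q,V,(-8,61,57),(338.1,193.9)),(p,W,(32,0,105),(256,219))],[590,-170,0]))
print(fit([(p,W,(-8,61,72),(390.8,191.4)),(p,W,(70,39.5,78),(398.1,216.4)),(p,W,(70,-39.5,78),(370.3,226.7)),(q,V,(-8,61,72),(266.7,245.3))],[590,170,0.3]))
E
```

```text
(array([ 5.64638035e+02, -1.74240421e+02, -1.51590454e-01]), array([[-0.3, -1.2],
       [ 0. , -1.1],
       [-0.2, -0.3],
       [-1. , -0.9],
       [ 0.2,  2.8]]))
(array([5.43766581e+02, 1.58573579e+02, 2.73163505e-01]), array([[-0.8,  1. ],
       [-1.2, -3.3],
       [ 1.7, -4.6],
       [-2.2, -2.7]]))
```

```bash
python3 -m pendant '[[-15,-25,-40,0],[-45,-75,-70,3],[-75,-125,-90,6],[-105,-175,-90,9],[-135,-225,-90,12],[-165,-275,-90,16],[-195,-325,-90,20],[-225,-375,-90,25]]'; python3 -c "
from h import *
M,s=T(); print(s['tcp_rot']); d=np.array([565,-174,304])-s['eef_pos']; print(M[:3,:3].T@d)"
```

```text
t: 2.75
eef_pos: [474.5, -275.1, 304.9]
tcp_rot: [-3.141, -0.0, -1.721]
ft_force: [-0.0, -0.9, -0.4]
opening: 0.997
[-3.14116780e+00 -3.30736329e-04 -1.72095885e+00]
[-113.46227506  -74.38363275    0.8550898 ]
```

```bash
python3 -m pendant '[[-40,-25,0,0],[-80,-50,0,0],[-113,-74,0,0],[-113,-74,0,0],[-113,-74,0,0]]'; python3 - <<'E'
from h import *
p,W=shot('wrist'); save(p,'pics/w1.png',None,1.25); print(env.state()['eef_pos'])
np.save('w1.npy',W)
for q in ["module","module_gear","stand","stand_pad"]:
    for r in vision.find_in(p,q)[:3]:
        X=W[:3,:3]@r['at']+W[:3,3]; print(q,round(r['confidence'],2),X.round(0),proj(p,W,X).round(0))
E
```

```text
t: 3.38
eef_pos: [564.2, -174.6, 304.7]
tcp_rot: [-3.142, -0.0, -1.721]
ft_force: [-0.7, -0.0, -0.4]
opening: 1.003
[ 564.05341208 -175.005551    304.86725981]
module 0.84 [545. -24.  49.] [[219. 209.]]
module 0.79 [ 601. -182.  100.] [[312. 161.]]
module 0.61 [ 739. -339.   46.] [[409.  41.]]
module_gear 0.96 [ 745. -335.   48.] [[407.  36.]]
module_gear 0.75 [546. -23.  47.] [[219. 208.]]
stand 0.94 [ 564. -168.   46.] [[307. 183.]]
stand 0.59 [615. 137.  60.] [[101. 182.]]
stand_pad 0.69 [379.   5.  15.] [[230. 293.]]
stand_pad 0.65 [ 570. -123.   57.] [[277. 185.]]
stand_pad 0.35 [ 562. -170.   45.] [[309. 184.]]
```

View pics/w1.png

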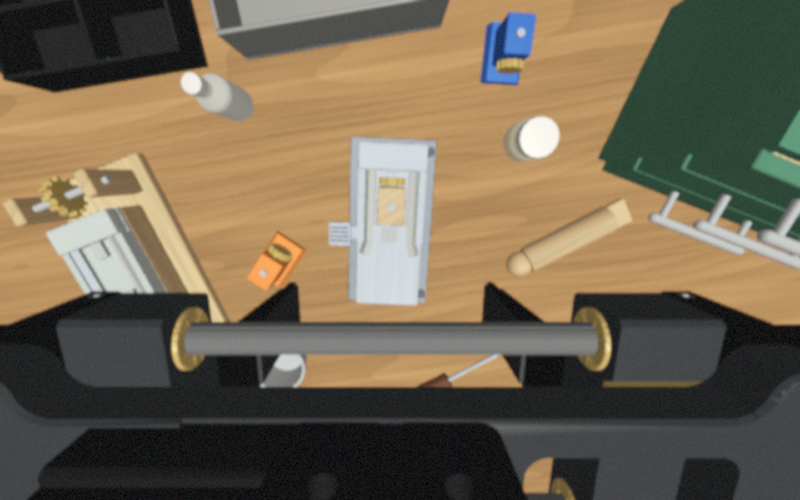

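```bash
python3 - <<'E'
from h import *
p,W=shot('wrist'); save(p,'pics/w2.png',(250,95,370,255),5); np.save('w2.npy',W)
E
```

```text
(no output)
```

View pics/w2.png

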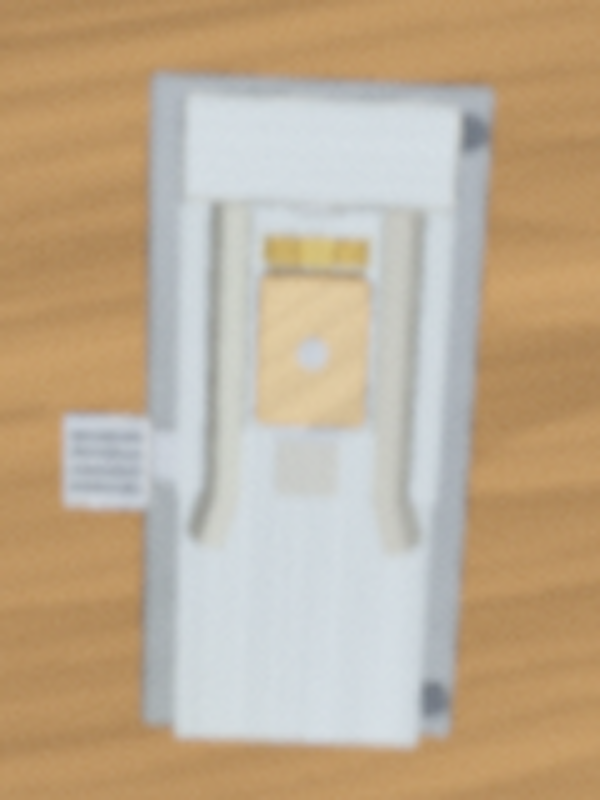

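```bash
python3 - <<'E'
from h import *
p,_=shot('wrist'); W=np.load('w2.npy')
c=lambda x,y:(250+x/5-.4,95+y/5-.4)
o=[((-8,61,57),(107,461)),((12,15,105),(256,425)),((12,-15,105),(365,428)),((52,15,105),(260,278)),((52,-15,105),(370,278)),((70,39.5,63),(185,200)),((70,-39.5,63),(460,206)),((-100,0,45),(296.5,742))]
v,r=fit([(p,W,l,c(*u)) for l,u in o],[565,-174,-.15]); print(v,np.degrees(v[2])); print(r)
E
```

```text
[ 5.64123282e+02 -1.75176870e+02 -1.95431108e-01] -11.197377678251215
[[ 0.2  0.1]
 [-0.2 -0. ]
 [ 0.4  0.3]
 [-0.  -1.1]
 [ 0.9 -0.1]
 [-0.6 -0. ]
 [-0.7  1.2]
 [ 0.1 -0.4]]
```

```bash
cat >> h.py <<'E'
S=(564.1,-175.2,-.195)
def w(P,l):
    R=Ro.from_euler('z',P[2]).as_matrix(); return R@np.array(l,float)+[P[0],P[1],0]
def rel(target,yaw):
    M,s=T(); d=M[:3,:3].T@(np.array(target)-M[:3,3]); t=-np.degrees((yaw-s['tcp_rot'][2]+np.pi)%(2*np.pi)-np.pi)
    print('rows:',d.round(1),'turn',round(t,2),'now',s['eef_pos'].round(1),'F',s['ft_force'].round(1),'op',round(s['opening'],3))
E
python3 -c "
from h import *
rel(w(S,(-8,61,75)),S[2]-np.pi/2)"
```

```text
rows: [-61.1   5.6 230. ] turn 2.52 now [ 564.3 -174.9  305. ] F [0.3 0.2 1.4] op 0.998
```

```bash
python3 -m pendant '[[-40,3,40,1],[-61,5.6,90,2.5],[-61,5.6,140,2.5],[-61,5.6,185,2.5],[-61,5.6,220,2.5],[-61,5.6,230,2.5],[-61,5.6,230,2.5]]' 1; python3 - <<'E'
from h import *
rel(w(S,(-8,61,47)),S[2]-np.pi/2)
p,W=shot('scene'); save(p,'pics/s2.png',(220,160,340,260),6)
p,W=shot('wrist'); save(p,'pics/w3.png')
E
```

```text
t: 4.6
eef_pos: [568.2, -114.1, 75.3]
tcp_rot: [-3.141, -0.0, -1.766]
ft_force: [-0.3, -0.8, -0.0]
opening: 0.319
rows: [-0.3  0.3 28.3] turn -0.0 now [ 568.2 -114.1   75.3] F [-0.3 -0.8 -0. ] op 0.319
```

View pics/s2.png

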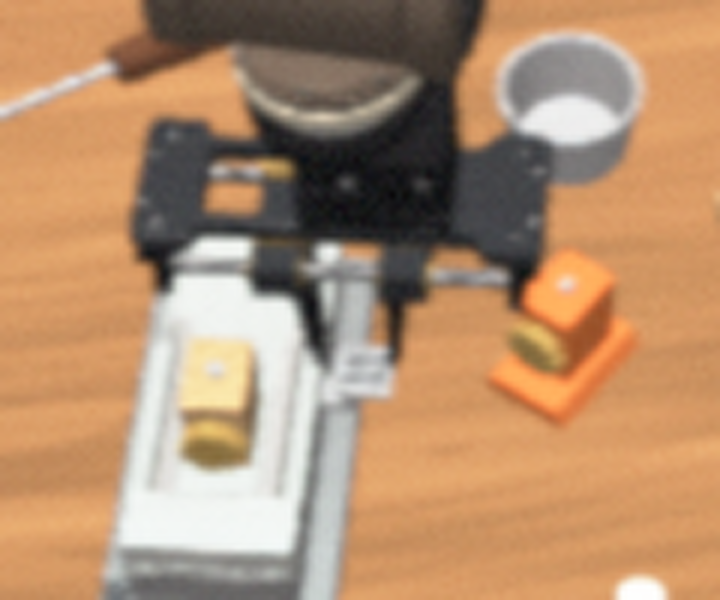

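View pics/w3.png

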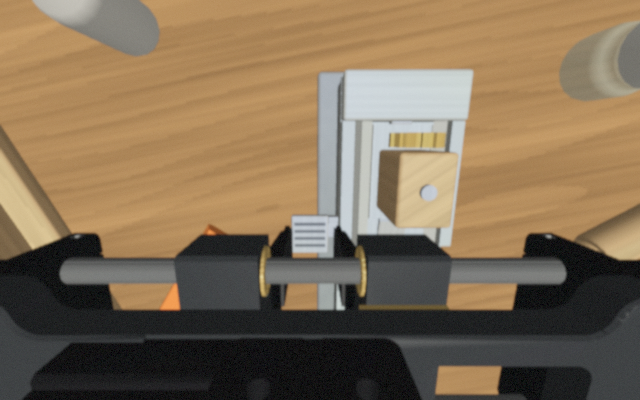

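```bash
python3 -m pendant '[[0,0,0,0],[0,0,3,0],[0,0,10,0],[0,0,16,0],[0,0,20,0],[0,0,23,0]]' 1; python3 -m pendant '[[0,0,2,0],[0,0,3,0],[0,0,3.5,0],[0,0,3.5,0]]' 1
```

```text
t: 5.45
eef_pos: [568.6, -114.1, 53.2]
tcp_rot: [-3.139, -0.0, -1.766]
ft_force: [-2.1, 0.4, 6.0]
opening: 0.004
t: 5.95
eef_pos: [568.6, -114.1, 49.8]
tcp_rot: [-3.14, -0.001, -1.766]
ft_force: [-1.3, -0.2, 4.7]
opening: 0.005
```

```bash
python3 - <<'E'
from h import *
p,W=shot('wrist'); save(p,'pics/w4.png'); print(env.state()['eef_pos'],env.state()['ft_force'],env.state()['opening'])
E
```

```text
[ 568.63269203 -114.12872724   49.80744224] [-1.38389475  0.63069184  4.11759221] 0.007883710891524533
```

View pics/w4.png

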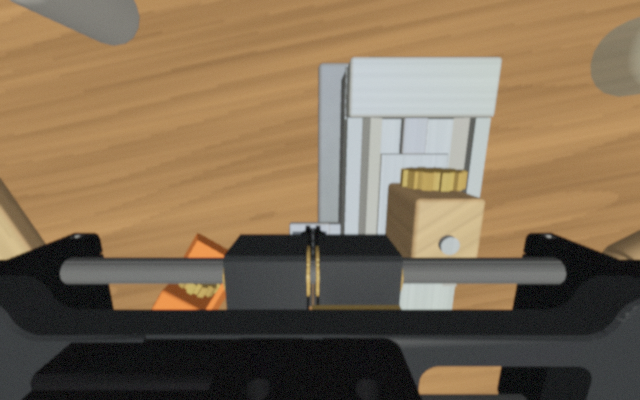

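The module has popped back from the stop: its block moved from row 190 to about row 245, and a gap shows at the stop (415,135). Lift and line up over it.

```bash
python3 -m pendant '[[0,0,-15,0],[0,0,-60,0],[0,0,-110,0],[0,0,-160,0],[0,0,-200,0],[0,0,-200,0]]' 0; python3 - <<'E'
from h import *
rel(w(S,(14,0,250)),S[2]-np.pi/2)
E
```

```text
t: 6.75
eef_pos: [569.1, -114.1, 253.6]
tcp_rot: [-3.133, -0.001, -1.766]
ft_force: [-0.1, 0.8, -0.6]
opening: 0.582
rows: [ 60.9 -20.9   3.8] turn 0.01 now [ 569.1 -114.1  253.6] F [-0.1  0.8 -0.6] op 0.582
```

```bash
python3 -m pendant '[[35,-12,0,0],[61,-21,3,0],[61,-21,3,0],[61,-21,3,0],[61,-21,3,0]]' 0; python3 - <<'E'
from h import *
p,W=shot('wrist'); np.save('w5.npy',W); save(p,'pics/w5.png',(230,70,390,250),4.4); print(env.state()['eef_pos'],env.state()['tcp_rot'])
E
```

```text
t: 7.38
eef_pos: [577.8, -177.2, 250.8]
tcp_rot: [-3.134, -0.001, -1.765]
ft_force: [-0.5, 0.3, -0.5]
opening: 0.999
[ 577.82970578 -177.25736289  250.89739083] [-3.13333236e+00 -1.13263316e-03 -1.76469617e+00]
```

View pics/w5.png

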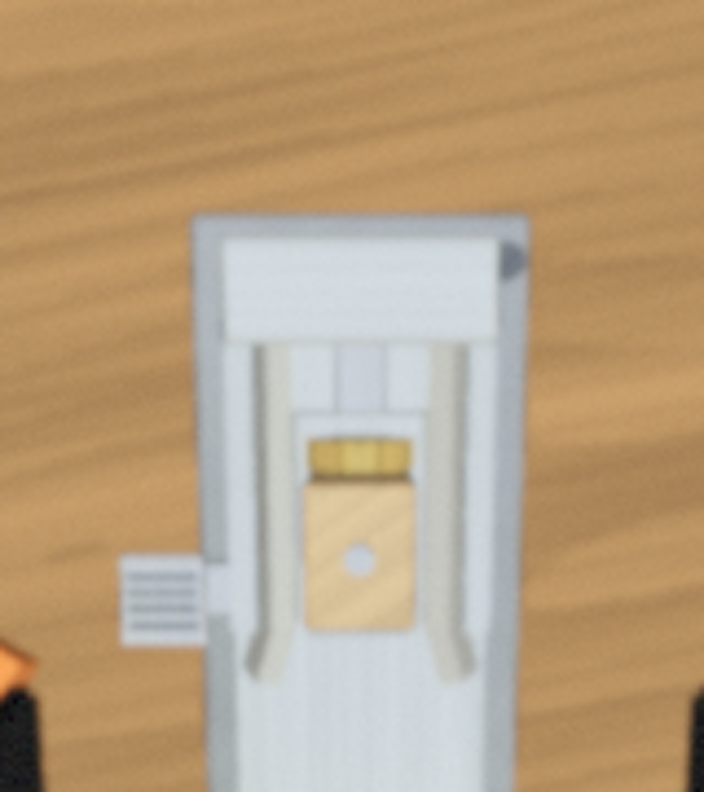

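```bash
python3 - <<'E'
from h import *
p,_=shot('wrist'); W=np.load('w5.npy')
c=lambda x,y:(230+x/4.4-.4,70+y/4.4-.4)
P=[ray(p,W,c(*u),105) for u in [(305,483),(414,483),(303,631),(413,631)]]
m=np.mean(P,0); print(m.round(1),(P[1]-P[0]).round(1),(P[2]-P[0]).round(1)); R=Ro.from_euler('z',-S[2]).as_matrix(); print('stand frame',(R@(m-[S[0],S[1],0])).round(1))
v,r=fit([(p,W,l,c(*u)) for l,u in [((-8,61,57),(162,600)),((70,39.5,63),(224,339)),((70,-39.5,63),(498,341))]],S); print(v,r)
rel([m[0],m[1],67],S[2]-np.pi/2)
E
```

```text
[ 579.5 -177.5  105. ] [ -5.5 -27.8   0. ] [-38.7   8.6   0. ]
stand frame [ 15.6   0.7 105. ]
[ 5.65110620e+02 -1.75149308e+02 -1.97843734e-01] [[-0.2  0. ]
 [-0.1  0.1]
 [ 0.3 -0.1]]
rows: [-4.000e-01 -1.000e-01  1.839e+02] turn 0.06 now [ 577.9 -177.3  250.9] F [-0.7  0.5 -0.1] op 0.995
```

```bash
python3 -m pendant '[[0,0,50,0],[-0.4,0,100,0],[-0.4,0,140,0],[-0.4,0,165,0],[-0.4,0,180,0],[-0.4,0,184,0],[-0.4,0,184,0]]' 0; python3 -c "
from h import *
M,s=T();rel(s['eef_pos'],S[2]-np.pi/2)"
```

```text
t: 8.35
eef_pos: [579.7, -177.5, 67.6]
tcp_rot: [-3.132, -0.001, -1.765]
ft_force: [-0.9, -1.0, -0.5]
opening: 1.0
rows: [0. 0. 0.] turn 0.07 now [ 579.7 -177.5   67.6] F [-0.9 -1.  -0.5] op 1.0
```

```bash
python3 -m pendant '[[0,0,0,0],[0,0,0,0],[0,0,0,0],[0,0,0,0],[0,0,0,0],[0,0,0,0],[0,0,0,0]]' 1; python3 -c "
from h import *
rel(w(S,(-60,0.7,67.6)),S[2]-np.pi/2)
M,s=T(); print(s['ft_force'],s['moment'])"
```

```text
t: 9.22
eef_pos: [579.7, -177.4, 67.6]
tcp_rot: [-3.132, -0.001, -1.765]
ft_force: [0.6, 5.4, 2.8]
opening: 0.321
rows: [ 0.1 75.8 -0.7] turn 0.06 now [ 579.7 -177.4   67.6] F [0.6 5.4 2.8] op 0.321
[0.56691958 5.35149299 2.80707991] [ 1.15290005 -0.081204   -0.05484159]
```

```bash
python3 -m pendant '[[-0.3,4,-0.1,0],[-0.4,10,-0.2,0],[-0.4,18,-0.3,0],[-0.4,26,-0.4,0]]' 1; python3 -c "
from h import *
rel(w(S,(-74,0.7,67.8)),S[2]-np.pi/2)
M,s=T(); print(s['ft_force'],s['moment'])"
```

```text
t: 9.72
eef_pos: [554.2, -171.7, 67.9]
tcp_rot: [-3.131, -0.001, -1.765]
ft_force: [5.2, 3.1, -0.3]
opening: 0.311
rows: [ 0.7 63.6 -0.6] turn 0.06 now [ 554.2 -171.7   67.9] F [ 5.2  3.1 -0.3] op 0.311
[ 5.15450069  3.10973082 -0.28206701] [ 0.6814604  -1.25918022  0.01438056]
```

```bash
python3 -m pendant '[[-0.2,10,-0.1,0],[-0.2,20,-0.2,0],[-0.2,32,-0.3,0],[-0.2,44,-0.4,0],[-0.2,56,-0.5,0],[-0.2,64,-0.6,0],[-0.2,64,-0.6,0]]' 1; python3 -c "
from h import *
rel(w(S,(-74,0.7,67.8)),S[2]-np.pi/2)
M,s=T(); print(s['ft_force'],s['moment'])"
```

```text
t: 10.6
eef_pos: [490.9, -159.1, 67.8]
tcp_rot: [-3.132, -0.001, -1.765]
ft_force: [0.1, 0.7, -3.1]
opening: 0.313
rows: [ 0.9 -0.9  0. ] turn 0.04 now [ 490.9 -159.1   67.8] F [ 0.1  0.7 -3.1] op 0.313
[ 0.07781431  0.65193506 -3.09481517] [ 0.02469816  0.04547149 -0.02390858]
```

```bash
python3 -m pendant '[[0,0,-20,0],[0,0,-60,0],[0,0,-110,0],[0,0,-160,0],[0,0,-210,0],[0,0,-240,0],[0,0,-240,0]]' 1; python3 -c "
from h import *
rel([545,160,310],.27-np.pi/2)"
```

```text
t: 11.48
eef_pos: [489.3, -158.7, 309.5]
tcp_rot: [-3.128, -0.002, -1.765]
ft_force: [0.5, -0.4, -4.1]
opening: 0.314
rows: [-323.4    6.8   -1.2] turn -26.59 now [ 489.3 -158.7  309.5] F [ 0.5 -0.4 -4.1] op 0.314
```

```bash
python3 -m pendant '[[-30,1,0,-3],[-80,2,-1,-7],[-130,3,-1,-11],[-180,4,-1,-15],[-230,5,-1,-19],[-280,6,-1,-23],[-323,7,-1,-26.6],[-323,7,-1,-26.6]]' 1; python3 -m pendant '[[0,0,0,0],[0,0,0,0]]' 1; python3 - <<'E'
from h import *
p,W=shot('wrist'); np.save('w6.npy',W); save(p,'pics/w6.png',None,1.25); rel([545,160,310],.27-np.pi/2); print(env.state()['tcp_rot'])
E
```

```text
t: 12.48
eef_pos: [544.4, 162.0, 307.3]
tcp_rot: [-3.133, -0.007, -1.297]
ft_force: [0.0, -0.5, -2.8]
opening: 0.314
t: 12.72
eef_pos: [544.3, 161.2, 306.5]
tcp_rot: [-3.135, -0.007, -1.298]
ft_force: [0.6, 0.5, -2.8]
opening: 0.311
rows: [ 1.3 -0.3 -3.1] turn 0.15 now [544.4 161.1 306.9] F [-0.5 -1.  -1.4] op 0.313
[-3.13406328 -0.00719231 -1.29813539]
```

View pics/w6.png

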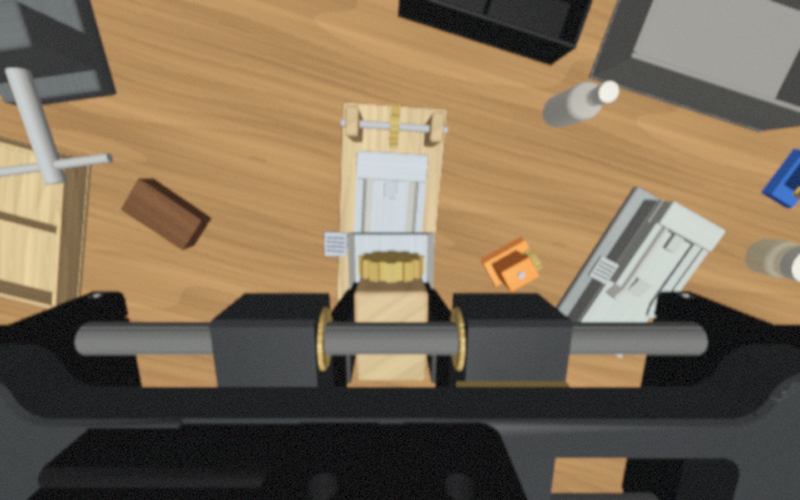

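```bash
python3 - <<'E'
from h import *
p,W=shot('wrist'); np.save('w7.npy',W); save(p,'pics/w7.png',(245,75,375,235),5)
E
```

```text
(no output)
```

View pics/w7.png

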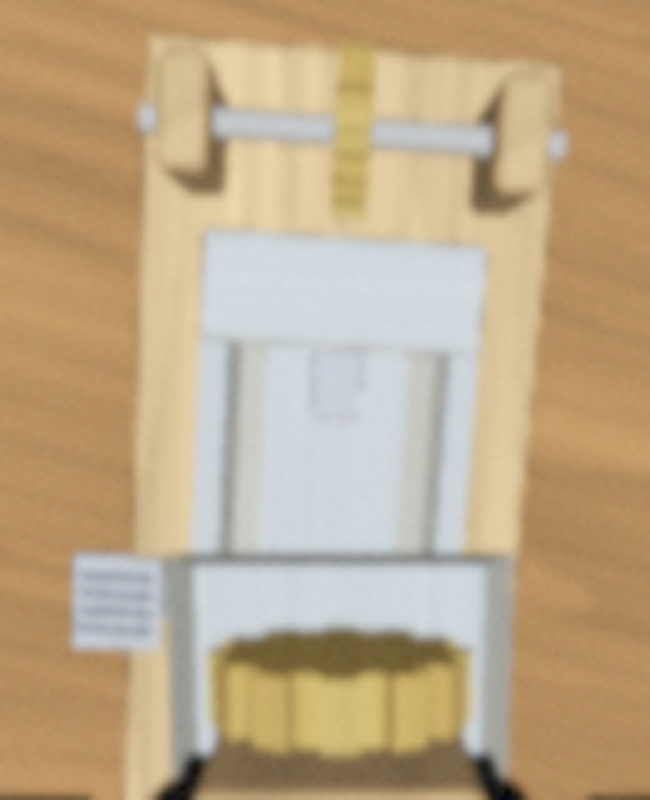

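```bash
python3 - <<'E'
from h import *
p,_=shot('wrist'); W=np.load('w7.npy')
c=lambda x,y:(245+x/5-.4,75+y/5-.4)
o=[((-8,61,72),(117,601)),((70,39.5,78),(202,338)),((70,-39.5,78),(480,346)),((None,39.5,78),(206,232)),((None,-39.5,78),(486,246))]
def f(v):
    R=Ro.from_euler('z',v[2]).as_matrix()
    return np.ravel([proj(p,W,R@np.array([v[3] if l[0] is None else l[0],l[1],l[2]])+[v[0],v[1],0])[0]-c(*u) for l,u in o])
r=least_squares(f,[545,160,.27,100],x_scale=[1,1,.01,1]); print(r.x,r.fun.reshape(-1,2).round(2))
# module in tool: front edge pts at tool z=+22 (underside) 
M,s=T(); tc=p['tool_from_camera']
for u,z in [((165,557),22),((515,557),22),((190,558),10),((487,558),10)]:
    d=tc[:3,:3]@np.linalg.inv(p['intrinsics'])@np.array([*c(*u),1]); o=tc[:3,3]; print((o+d*(z-o[2])/d[2]).round(1))
E
```

```text
[5.35579422e+02 1.59000888e+02 2.20045909e-01 9.77470509e+01] [[ 0.77 -0.03]
 [-0.56 -0.66]
 [ 0.17  0.7 ]
 [-0.78 -0.14]
 [ 0.46  0.15]]
[-23.2 -32.8  22. ]
[ 25.7 -32.7  22. ]
[-18.4 -34.6  10. ]
[ 20.5 -34.6  10. ]
```

```bash
cat >> h.py <<'E'
Pl=(535.6,159.0,.220)
E
python3 -c "
from h import *
rel(w(Pl,(-85,1.1,200)),Pl[2]-np.pi/2)"
```

```text
rows: [ -6.6  94.9 106.5] turn 3.02 now [544.5 161.2 307.3] F [ 0.4 -0.  -2.7] op 0.315
```

```bash
python3 -m pendant '[[-3,20,20,1],[-6,50,50,3],[-6.6,80,90,3],[-6.6,95,106,3],[-6.6,95,106,3],[-6.6,95,106,3]]' 1; python3 - <<'E'
from h import *
p,W=shot('wrist'); np.save('w8.npy',W); save(p,'pics/w8.png',(220,20,400,240),3.3); rel(w(Pl,(-85,1.1,200)),Pl[2]-np.pi/2); print(env.state()['tcp_rot'])
E
```

```text
t: 13.62
eef_pos: [453.5, 141.5, 201.5]
tcp_rot: [-3.131, -0.007, -1.351]
ft_force: [1.0, 0.4, -2.6]
opening: 0.313
rows: [-0.2  1.1  1.5] turn 0.0 now [453.5 141.6 201.5] F [-0.2  0.1 -2.2] op 0.311
[-3.13065704 -0.00688006 -1.35074825]
```

View pics/w8.png

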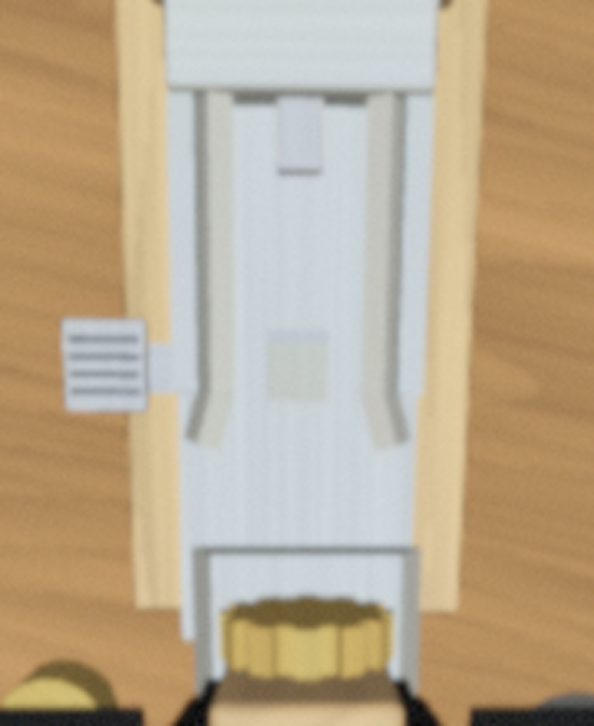

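```bash
python3 - <<'E'
from h import *
p,_=shot('wrist'); W=np.load('w8.npy')
c=lambda x,y:(220+x/3.3-.4,20+y/3.3-.4)
o=[((-8,61,72),(104,365)),((70,39.5,78),(165,88)),((70,-39.5,78),(436,91)),((-22,0,60),(297,402)),((4,0,66),(297.5,331))]
v,r=fit([(p,W,l,c(*u)) for l,u in o],Pl); print(v,r)
tc=p['tool_from_camera']
for u,z in [((195,550),22),((418,550),22),((212,550),10),((403,550),10)]:
    d=tc[:3,:3]@np.linalg.inv(p['intrinsics'])@np.array([*c(*u),1]); o=tc[:3,3]; print((o+d*(z-o[2])/d[2]).round(1))
E
```

```text
[5.33800242e+02 1.59852681e+02 2.06335226e-01] [[ 0.1 -0.1]
 [-0.2 -0.4]
 [-0.   0. ]
 [ 0.1  3.1]
 [ 0.2 -0.5]]
[-22.4 -32.6  22. ]
[ 24.9 -32.6  22. ]
[-17.5 -34.6  10. ]
[ 20.4 -34.6  10. ]
```

```bash
sed -i 's/^Pl=.*/Pl=(534.0,159.8,.207)/' h.py
python3 -c "
from h import *
rel(w(Pl,(-77,1.3,86)),Pl[2]-np.pi/2)"
```

```text
rows: [ -3.3  -4.5 115.3] turn 0.76 now [453.4 141.6 201.3] F [ 0.  -0.3 -2.4] op 0.312
```

```bash
python3 -m pendant '[[-1,-1,30,0.4],[-3.3,-4.5,65,0.8],[-3.3,-4.5,95,0.8],[-3.3,-4.5,110,0.8],[-3.3,-4.5,115,0.8],[-3.3,-4.5,115,0.8]]' 1; python3 - <<'E'
from h import *
rel(w(Pl,(-77,1.3,83)),Pl[2]-np.pi/2)
p,W=shot('wrist'); np.save('w9.npy',W); save(p,'pics/w9.png',(220,0,400,240),3.3);  print(env.state()['tcp_rot'])
p,W=shot('side'); save(p,'pics/sd9.png',(200,180,340,280),5)
E
```

```text
t: 14.48
eef_pos: [458.9, 145.4, 86.7]
tcp_rot: [-3.13, -0.007, -1.365]
ft_force: [-0.4, -0.2, -2.5]
opening: 0.311
rows: [-0.   0.6  3.7] turn -0.05 now [458.9 145.4  86.7] F [-0.4 -0.2 -2.5] op 0.311
[-3.12974597 -0.00675577 -1.36468498]
```

View pics/w9.png

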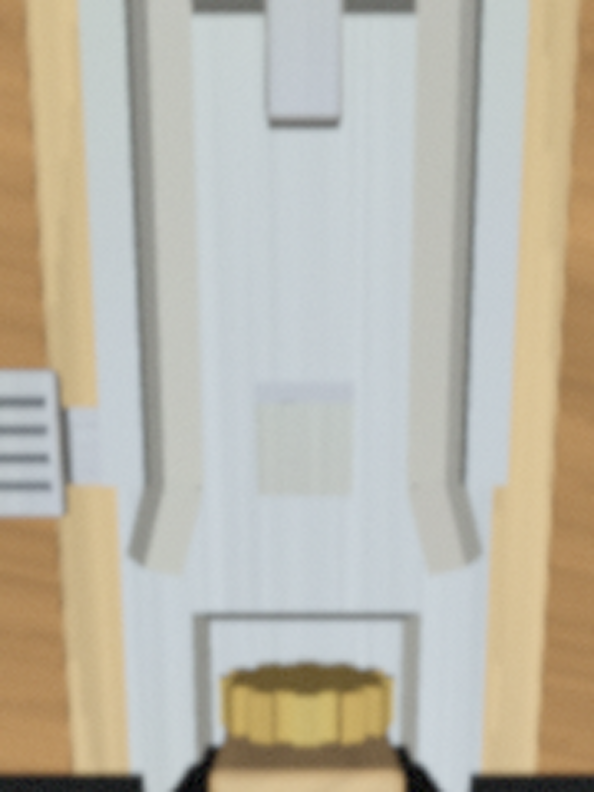

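View pics/sd9.png

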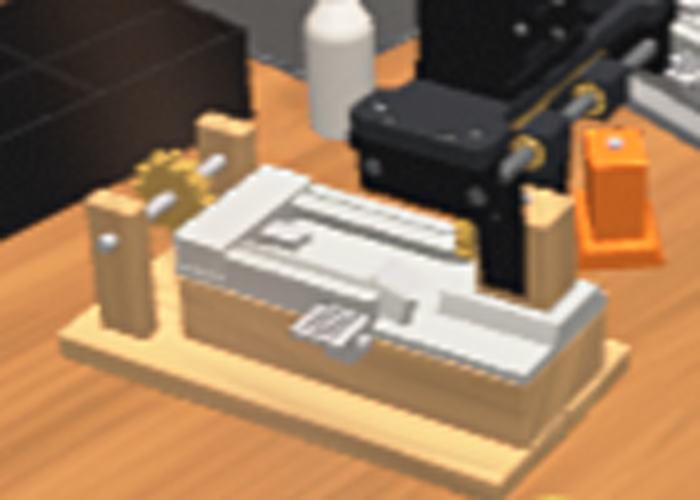

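```bash
python3 -m pendant '[[0,0,1.5,0],[0,0,3,0],[0,0,3.5,0],[0,0,3.5,0]]' 1;  python3 -c "
from h import *
rel(w(Pl,(-77,1.3,83)),Pl[2]-np.pi/2)"
```

```text
t: 15.08
eef_pos: [459.0, 145.4, 83.6]
tcp_rot: [-3.13, -0.007, -1.365]
ft_force: [0.5, 0.3, -1.5]
opening: 0.316
rows: [-0.   0.6  0.6] turn -0.05 now [459.  145.4  83.6] F [ 0.5  0.3 -1.5] op 0.316
```

```bash
python3 -m pendant '[[0,0,0.5,0],[0,0,0.8,0],[0,0,0.8,0]]' 1;  python3 -c "
from h import *
rel(w(Pl,(-57,1.3,83)),Pl[2]-np.pi/2)
print(env.state()['moment'])"
```

```text
t: 15.45
eef_pos: [458.9, 145.4, 82.8]
tcp_rot: [-3.13, -0.007, -1.365]
ft_force: [0.2, -0.6, -2.6]
opening: 0.315
rows: [ -0.  -19.4  -0. ] turn -0.05 now [458.9 145.4  82.8] F [ 0.2 -0.6 -2.6] op 0.315
[ 0.04573277  0.02301183 -0.0043596 ]
```

```bash
python3 -m pendant '[[0,0,0.4,0],[0,0,0.8,0],[0,0,0.8,0]]' 1;  python3 -c "
from h import *
rel(w(Pl,(-57,1.3,83)),Pl[2]-np.pi/2)
print(env.state()['moment'])"
```

```text
t: 15.82
eef_pos: [459.0, 145.4, 82.0]
tcp_rot: [-3.13, -0.007, -1.365]
ft_force: [-0.4, -0.0, -2.4]
opening: 0.315
rows: [ -0.  -19.4  -0.8] turn -0.04 now [459.  145.4  82. ] F [-0.4 -0.  -2.4] op 0.315
[0.07328711 0.12037738 0.03021754]
```

```bash
python3 -m pendant '[[0,0,0.5,0],[0,0,1,0],[0,0,1,0]]' 1;  python3 -c "
from h import *
rel(w(Pl,(-57,1.3,81.5)),Pl[2]-np.pi/2)
print(env.state()['moment'])"
```

```text
t: 16.2
eef_pos: [459.0, 145.3, 81.8]
tcp_rot: [-3.129, -0.007, -1.365]
ft_force: [-5.1, -1.7, 12.7]
opening: 0.312
rows: [ -0.1 -19.4   0.5] turn -0.04 now [459.  145.3  81.8] F [-5.1 -1.7 12.7] op 0.312
[0.01803914 0.61704411 0.00361751]
```

```bash
python3 -m pendant '[[0,0,-0.4,0],[0,-5,-0.35,0],[0,-10,-0.3,0],[0,-15,-0.2,0],[0,-19,-0.15,0],[0,-19,-0.15,0]]' 1;  python3 -c "
from h import *
rel(w(Pl,(-40,1.3,82.1)),Pl[2]-np.pi/2)
print(env.state()['moment'])"
```

```text
t: 16.95
eef_pos: [477.8, 149.3, 82.1]
tcp_rot: [-3.129, -0.007, -1.365]
ft_force: [-0.1, 0.2, -2.8]
opening: 0.315
rows: [ -0.1 -17.2   0.2] turn -0.04 now [477.8 149.3  82.1] F [-0.1  0.2 -2.8] op 0.315
[ 0.00979249  0.02523057 -0.00512636]
```

```bash
python3 -m pendant '[[0,-4,0.05,0],[0,-8,0.1,0],[0,-11,0.13,0],[0,-14,0.16,0],[0,-14,0.16,0]]' 1;  python3 -c "
from h import *
rel(w(Pl,(-25,1.3,82.1)),Pl[2]-np.pi/2)
print(env.state()['moment'])"
```

```text
t: 17.58
eef_pos: [491.7, 152.2, 82.1]
tcp_rot: [-3.129, -0.007, -1.365]
ft_force: [-1.6, -0.9, 1.2]
opening: 0.315
rows: [ -0.1 -17.9   0.2] turn -0.05 now [491.7 152.2  82.1] F [-1.6 -0.9  1.2] op 0.315
[-0.0761832   0.30394517 -0.05611775]
```

```bash
cat > f.py <<'E'
from h import *
import sys
x=float(sys.argv[1]); rel(w(Pl,(x,1.3,82.1)),Pl[2]-np.pi/2)
M,s=T(); R=M[:3,:3]; print('Ftool',(R.T@s['ft_force']).round(1),'Mtool',(R.T@s['moment']).round(2),'plinthTCP',(Ro.from_euler('z',-Pl[2]).as_matrix()@(s['eef_pos']-[Pl[0],Pl[1],0])).round(1))
E
python3 -m pendant '[[0,-2.5,0,0],[0,-5,0.05,0],[0,-7.5,0.08,0],[0,-10,0.1,0],[0,-10,0.1,0]]' 1;  python3 f.py -20
```

```text
t: 18.2
eef_pos: [502.3, 154.4, 82.3]
tcp_rot: [-3.127, -0.007, -1.365]
ft_force: [-0.9, 0.7, 1.2]
opening: 0.315
rows: [ -0.1 -12.1   0.4] turn -0.04 now [502.3 154.4  82.3] F [-0.9  0.7  1.2] op 0.315
Ftool [-0.9  0.7 -1.3] Mtool [-0.07 -0.11 -0.04] plinthTCP [-32.1   1.2  82.3]
```

```bash
python3 -m pendant '[[0,-3,0.2,0],[0,-6,0.25,0],[0,-9,0.3,0],[0,-12,0.35,0],[0,-12,0.35,0]]' 1;  python3 f.py -5
```

```text
t: 18.82
eef_pos: [514.6, 157.0, 82.2]
tcp_rot: [-3.126, -0.007, -1.365]
ft_force: [0.2, 0.3, 1.3]
opening: 0.313
rows: [ -0.1 -14.6   0.4] turn -0.05 now [514.6 157.   82.2] F [0.2 0.3 1.3] op 0.313
Ftool [-0.3 -0.3 -1.3] Mtool [ 0.06 -0.1  -0.  ] plinthTCP [-19.6   1.2  82.2]
```

```bash
python3 -m pendant '[[0,-3,0.1,0],[0,-6,0.2,0],[0,-9,0.25,0],[0,-12,0.3,0],[0,-12,0.3,0]]' 1;  python3 f.py 10
```

```text
t: 19.45
eef_pos: [526.8, 159.5, 82.1]
tcp_rot: [-3.125, -0.007, -1.365]
ft_force: [-0.8, -0.2, 0.2]
opening: 0.313
rows: [ -0.1 -17.1   0.3] turn -0.05 now [526.8 159.5  82.1] F [-0.8 -0.2  0.2] op 0.313
Ftool [ 0.1  0.8 -0.2] Mtool [-0.01 -0.11 -0.03] plinthTCP [-7.1  1.2 82.1]
```

```bash
python3 -m pendant '[[0,-4,0.1,0],[0,-8,0.15,0],[0,-12,0.2,0],[0,-16,0.25,0],[0,-16,0.25,0]]' 1;  python3 f.py 20
```

```text
t: 20.08
eef_pos: [543.2, 162.9, 82.2]
tcp_rot: [-3.124, -0.007, -1.365]
ft_force: [0.7, 0.9, 1.2]
opening: 0.316
rows: [ -0.1 -10.4   0.3] turn -0.05 now [543.2 162.9  82.2] F [0.7 0.9 1.2] op 0.316
Ftool [-0.7 -0.9 -1.2] Mtool [ 0.09 -0.15  0.05] plinthTCP [ 9.6  1.2 82.2]
```

```bash
python3 -m pendant '[[0,-2.5,0.1,0],[0,-5,0.15,0],[0,-7.5,0.2,0],[0,-10,0.25,0],[0,-10,0.25,0]]' 1;  python3 f.py 30
```

```text
t: 20.7
eef_pos: [552.5, 164.9, 82.1]
tcp_rot: [-3.125, -0.007, -1.365]
ft_force: [-4.3, -0.5, 1.5]
opening: 0.314
rows: [ -0.2 -10.8   0.1] turn -0.05 now [552.5 164.9  82.1] F [-4.3 -0.5  1.5] op 0.314
Ftool [-0.3  4.3 -1.6] Mtool [-0.98 -0.08  0.05] plinthTCP [19.2  1.2 82.1]
```

```bash
python3 -m pendant '[[0,-2,0.05,0],[0,-4,0.1,0],[0,-6,0.1,0],[0,-8,0.15,0],[0,-8,0.15,0]]' 1;  python3 f.py 35
```

```text
t: 21.32
eef_pos: [559.6, 166.4, 81.9]
tcp_rot: [-3.127, -0.007, -1.365]
ft_force: [-6.6, -0.6, 4.4]
opening: 0.311
rows: [-0.1 -8.6 -0. ] turn -0.05 now [559.6 166.4  81.9] F [-6.6 -0.6  4.4] op 0.311
Ftool [-0.7  6.6 -4.5] Mtool [-1.38 -0.07  0.01] plinthTCP [26.4  1.2 81.9]
```

```bash
python3 -m pendant '[[0,-1.5,0,0],[0,-3,0,0],[0,-4.5,0,0],[0,-5.5,0,0],[0,-5.5,0,0]]' 1;  python3 f.py 35
```

```text
t: 21.95
eef_pos: [564.0, 167.3, 82.0]
tcp_rot: [-3.13, -0.007, -1.364]
ft_force: [-7.4, -0.8, 5.3]
opening: 0.313
rows: [-0.1 -4.1 -0. ] turn -0.04 now [564.  167.3  82. ] F [-7.4 -0.8  5.3] op 0.313
Ftool [-0.7  7.3 -5.4] Mtool [-1.61 -0.05  0.  ] plinthTCP [30.9  1.2 82. ]
```

```bash
python3 -m pendant '[[0,-1,0,0],[0,-2,0,0],[0,-3,0,0],[0,-3,0,0]]' 1;  python3 f.py 35; python3 - <<'E'
from h import *
p,W=shot('side'); save(p,'pics/sd10.png',(200,180,340,280),5)
p,W=shot('wrist'); save(p,'pics/w10.png',(200,0,440,240),2.5)
E
```

```text
t: 22.45
eef_pos: [565.8, 167.7, 82.1]
tcp_rot: [-3.132, -0.007, -1.364]
ft_force: [-8.3, -1.3, 6.2]
opening: 0.316
rows: [-0.1 -2.2  0. ] turn -0.04 now [565.8 167.7  82.1] F [-8.3 -1.3  6.2] op 0.316
Ftool [-0.4  8.3 -6.3] Mtool [-1.73 -0.07 -0.01] plinthTCP [32.8  1.2 82.1]
```

View pics/w10.png

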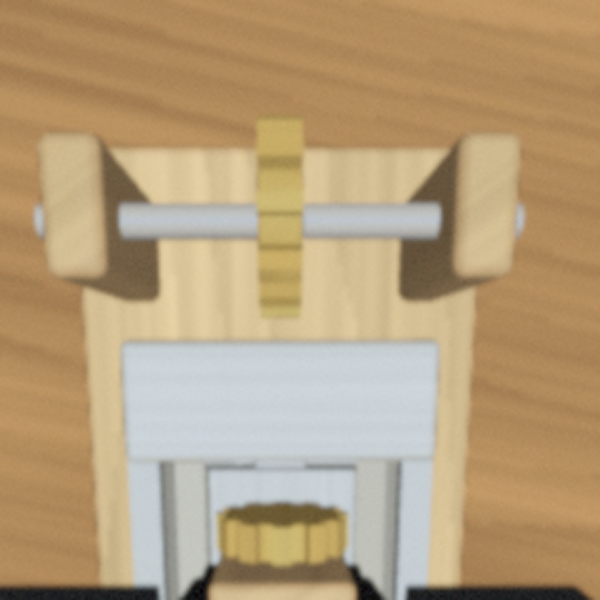

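View pics/sd10.png

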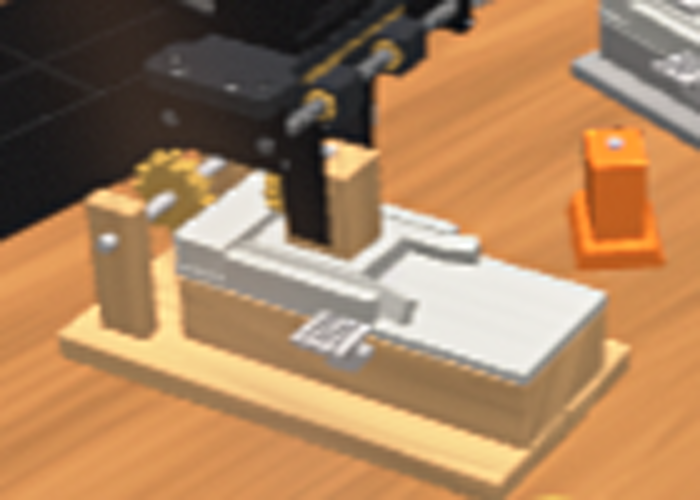

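```bash
python3 -m pendant '[[0,-1,0,0],[0,-2,0,0],[0,-2,0,0]]' 1;  python3 f.py 35
```

```text
t: 22.92
eef_pos: [566.1, 167.8, 82.2]
tcp_rot: [-3.136, -0.007, -1.364]
ft_force: [-11.4, -2.2, 9.4]
opening: 0.315
rows: [-0.  -2.   0.1] turn -0.04 now [566.1 167.8  82.2] F [-11.4  -2.2   9.4] op 0.315
Ftool [-0.1 11.6 -9.5] Mtool [-2.24 -0.09  0.11] plinthTCP [33.   1.3 82.2]
```

```bash
python3 - <<'E'
from h import *
p,W=shot('side'); save(p,'pics/sd11.png',(240,210,310,270),10)
a=cv2.imread('pics/sd9.png'); b=cv2.imread('pics/sd10.png'); c=cv2.resize(p['pixels'][180:280,200:340,::-1],None,fx=5,fy=5,interpolation=cv2.INTER_CUBIC)
cv2.imwrite('pics/cmp.png',np.vstack([np.hstack([cv2.resize(i[270:390,260:430],None,fx=1.5,fy=1.5) for i in (a,b,c)])]))
E
```

```text
(no output)
```

View pics/cmp.png

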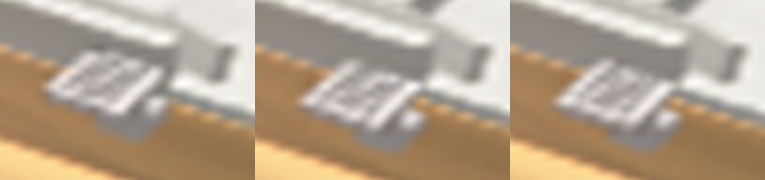

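View pics/sd11.png

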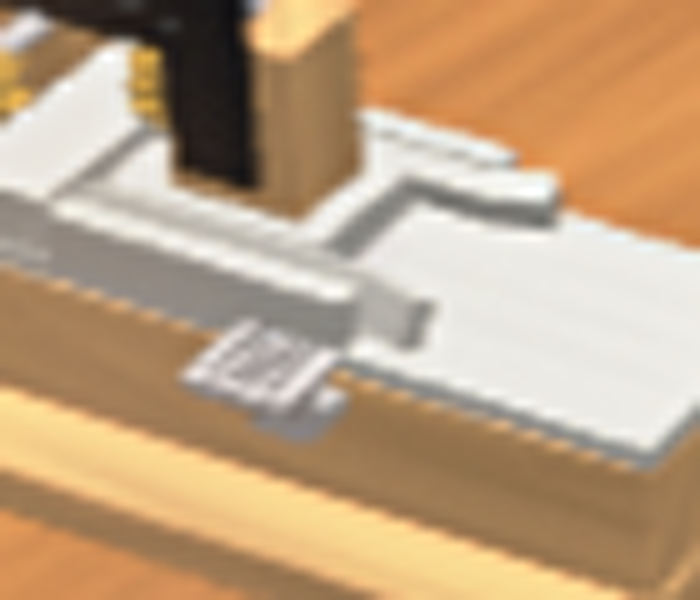

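```bash
python3 -m pendant '[[0,0,-0.6,0],[0,-1,-0.6,0],[0,-2,-0.6,0],[0,-2,-0.6,0]]' 1;  python3 f.py 35
```

```text
t: 23.48
eef_pos: [566.7, 168.1, 82.5]
tcp_rot: [-3.14, -0.007, -1.365]
ft_force: [-7.5, -1.5, 2.4]
opening: 0.311
rows: [ 0.1 -1.3  0.4] turn -0.05 now [566.7 168.1  82.5] F [-7.5 -1.5  2.4] op 0.311
Ftool [-0.1  7.7 -2.5] Mtool [-1.79 -0.21  0.18] plinthTCP [33.7  1.4 82.5]
```

```bash
python3 -m pendant '[[0,-0.7,-0.1,0],[0,-1.5,-0.2,0],[0,-2,-0.2,0],[0,-2,-0.2,0]]' 1;  python3 f.py 35
```

```text
t: 23.98
eef_pos: [566.8, 168.2, 82.4]
tcp_rot: [3.139, -0.007, -1.365]
ft_force: [-12.4, -3.0, 5.9]
opening: 0.312
rows: [ 0.1 -1.1  0.3] turn -0.05 now [566.8 168.2  82.4] F [-12.4  -3.    5.9] op 0.312
Ftool [ 0.5 12.7 -5.9] Mtool [-2.25 -0.17  0.19] plinthTCP [33.9  1.4 82.4]
```

```bash
python3 - <<'E'
from h import *
p,W=shot('side'); a=p['pixels'][222:262,240:300,::-1]; 
q,W=shot('wrist'); b=q['pixels'][120:250,240:390,::-1]; np.save('w12.npy',W)
cv2.imwrite('pics/a12.png',cv2.resize(a,None,fx=10,fy=10,interpolation=cv2.INTER_CUBIC)); cv2.imwrite('pics/b12.png',cv2.resize(b,None,fx=5,fy=5,interpolation=cv2.INTER_CUBIC))
E
```

```text
(no output)
```

View pics/a12.png

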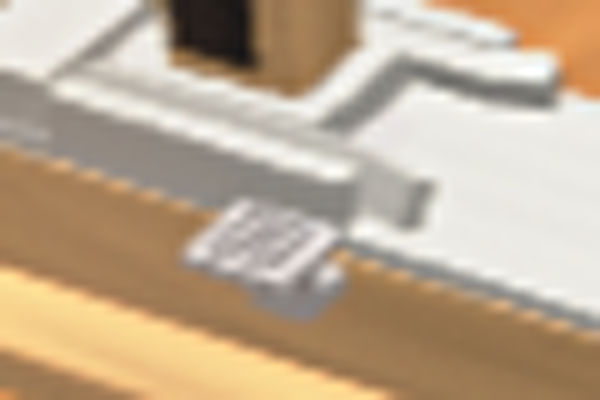

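View pics/b12.png

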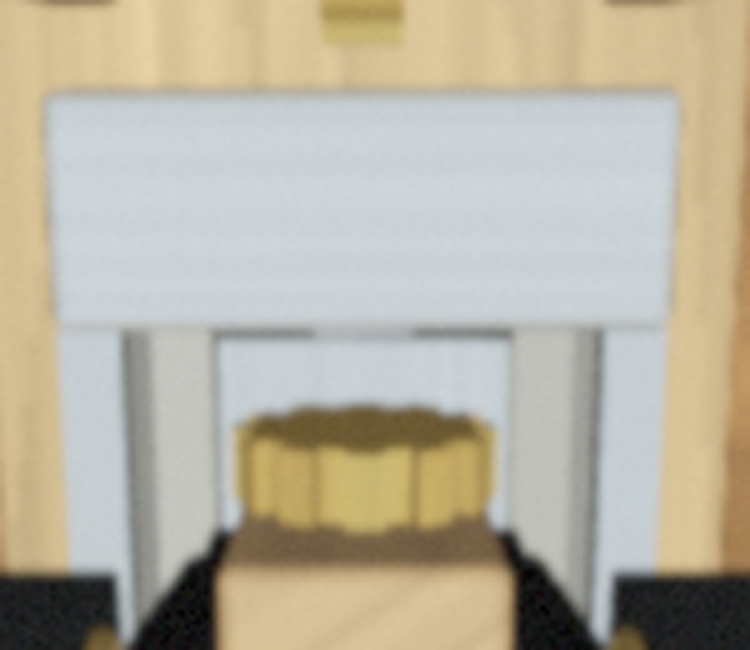

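```bash
python3 -m pendant '[[0,-1,-0.2,0],[0,-2,-0.4,0],[0,-2.7,-0.4,0],[0,-2.7,-0.4,0]]' 1;  python3 f.py 35
```

```text
t: 24.58
eef_pos: [567.0, 168.2, 82.6]
tcp_rot: [3.133, -0.006, -1.365]
ft_force: [-15.1, -4.0, 7.5]
opening: 0.313
rows: [ 0.1 -1.   0.5] turn -0.08 now [567.  168.2  82.6] F [-15.1  -4.    7.5] op 0.313
Ftool [ 0.9 15.7 -7.4] Mtool [-2.73 -0.11  0.26] plinthTCP [34.   1.4 82.6]
```

```bash
python3 -m pendant '[[0,0.3,-0.8,0],[0,-0.5,-1.2,0],[0,-1.5,-1.3,0],[0,-2.2,-1.3,0],[0,-2.2,-1.3,0]]' 1;  python3 f.py 35
```

```text
t: 25.2
eef_pos: [566.8, 168.3, 82.7]
tcp_rot: [3.127, -0.006, -1.365]
ft_force: [-12.8, -2.8, -7.8]
opening: 0.316
rows: [ 0.2 -1.2  0.6] turn -0.08 now [566.8 168.3  82.7] F [-12.8  -2.8  -7.8] op 0.316
Ftool [ 0.1 13.   8. ] Mtool [-1.61 -0.28  0.13] plinthTCP [33.8  1.5 82.7]
```

```bash
python3 -m pendant '[[0,0,0,0],[0,0,0,0],[0,0,0,0],[0,0,0,0]]' 0.5;  python3 f.py 35;python3 - <<'E'
from h import *
p,W=shot('side'); a=p['pixels'][215:265,235:305,::-1]; 
q,W=shot('wrist'); b=q['pixels'][120:250,240:390,::-1]; np.save('w13.npy',W)
cv2.imwrite('pics/a13.png',cv2.resize(a,None,fx=10,fy=10,interpolation=cv2.INTER_CUBIC)); cv2.imwrite('pics/b13.png',cv2.resize(b,None,fx=5,fy=5,interpolation=cv2.INTER_CUBIC))
E
```

```text
t: 25.7
eef_pos: [567.2, 168.3, 83.0]
tcp_rot: [3.128, -0.006, -1.365]
ft_force: [-0.7, -0.9, 0.1]
opening: 0.498
rows: [ 0.2 -0.8  0.9] turn -0.07 now [567.2 168.3  83. ] F [-0.7 -0.9  0.1] op 0.498
Ftool [ 0.7  0.8 -0.1] Mtool [-0.    0.01  0.01] plinthTCP [34.2  1.5 83. ]
```

View pics/a13.png

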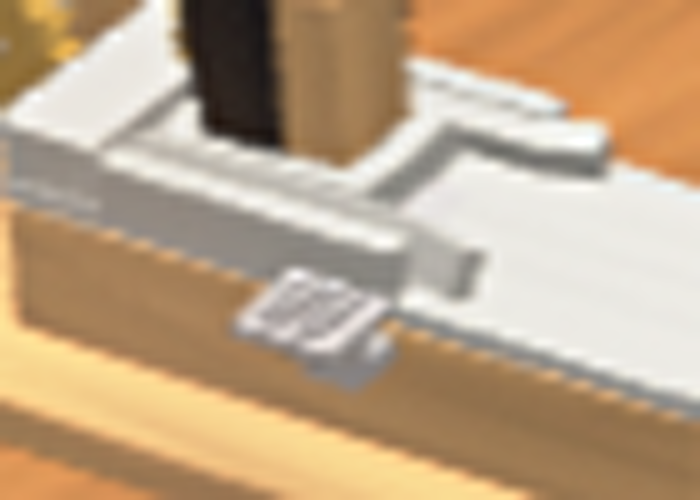

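View pics/b13.png

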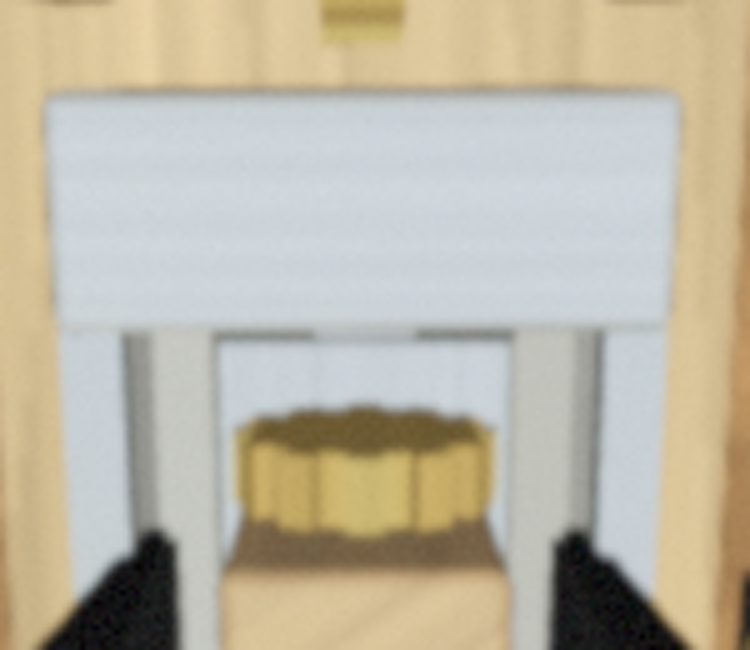

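```bash
python3 - <<'E'
from h import *
p,W=shot('side'); now=p['pixels'][180:280,200:340,::-1]
def up(i): return cv2.resize(np.ascontiguousarray(i),None,fx=5,fy=5,interpolation=cv2.INTER_CUBIC)
ref=cv2.imread('pics/sd9.png')
# pad patch in sd9 5x coords
t=ref[305:345,295:370]
for n,i in [('sd9',ref),('sd10',cv2.imread('pics/sd10.png')),('now',up(now))]:
    m=cv2.matchTemplate(i[280:380,270:400],t,cv2.TM_CCOEFF_NORMED); _,v,_,l=cv2.minMaxLoc(m); print(n,v,(np.array(l)-[25,25])/5)
cv2.imwrite('pics/n13.png',np.hstack([i[260:400,250:420] for i in (ref,cv2.imread('pics/sd10.png'),up(now))]))
v=W; P=w(Pl,(-8,61,72)); print(proj(p,W,P)-proj(p,W,P-[0,0,6]))
E
```

```text
sd9 0.9999991059303284 [0. 0.]
sd10 0.8889291882514954 [0.2 1.8]
now 0.8328832983970642 [0.2 1.4]
[[-0.13652297 -2.1560339 ]]
```

View pics/n13.png

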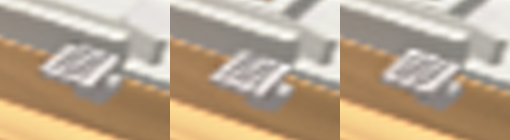

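The pad is still about 4–5 mm down, so the module isn't latched, only held by friction about 1–2 mm short. I'll let go, and push low on the block's tail face with closed fingers.

```bash
python3 -m pendant '[[0,0,-5,0],[0,0,-20,0],[0,0,-40,0],[0,0,-60,0],[0,0,-65,0],[0,0,-65,0]]' 0.5; python3 - <<'E'
from h import *
rel(w(Pl,(-20,1.3,150)),Pl[2]-np.pi/2)
q,W=shot('wrist'); np.save('w14.npy',W); save(q,'pics/w14.png',(210,40,410,260),2.7)
E
```

```text
t: 26.6
eef_pos: [567.8, 168.9, 148.2]
tcp_rot: [3.128, -0.006, -1.365]
ft_force: [0.1, -0.1, -0.2]
opening: 0.502
rows: [ 0.7 54.9 -1.1] turn -0.07 now [567.8 168.9 148.2] F [ 0.1 -0.1 -0.2] op 0.502
```

View pics/w14.png

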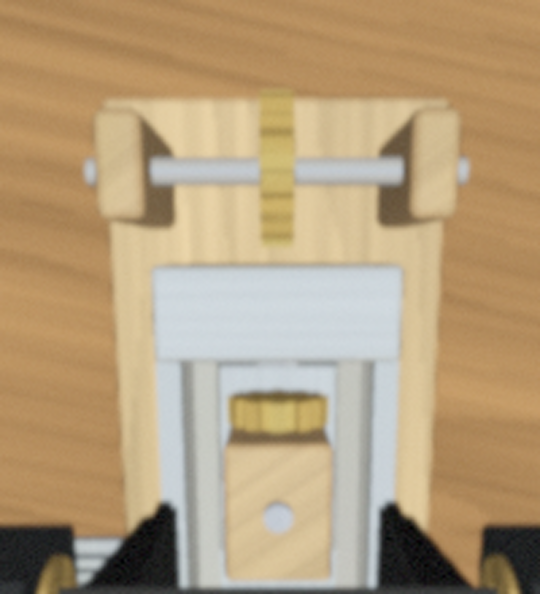

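```bash
python3 -m pendant '[[0,25,-1,0],[0.7,50,-1,0],[0.7,60,-1,0],[0.7,60,-1,0],[0.7,60,-1,0],[0.7,60,-1,0]]' 1; python3 - <<'E'
from h import *
rel(w(Pl,(-20,1.3,150)),Pl[2]-np.pi/2)
q,W=shot('wrist'); np.save('w15.npy',W); save(q,'pics/w15.png',(230,50,390,240),4)
E
```

```text
t: 27.4
eef_pos: [509.5, 156.0, 149.3]
tcp_rot: [3.127, -0.006, -1.365]
ft_force: [-0.1, 0.0, -0.3]
opening: 0.006
rows: [-0.  -4.7 -0.8] turn -0.08 now [509.5 156.  149.3] F [-0.1  0.  -0.3] op 0.006
```

View pics/w15.png

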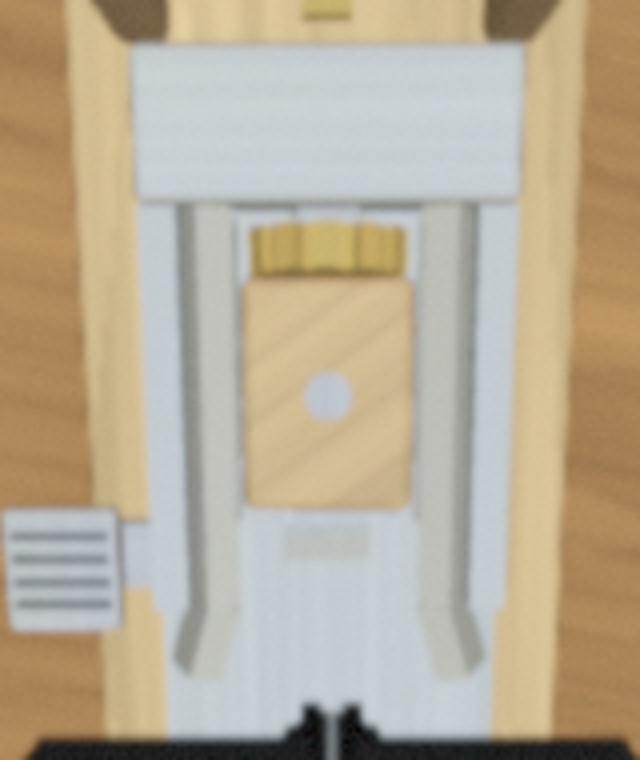

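```bash
python3 - <<'E'
from h import *
q,_=shot('wrist'); W=np.load('w15.npy')
c=lambda x,y:(230+x/4-.4,50+y/4-.4)
v,r=fit([(q,W,l,c(*u)) for l,u in [((70,39.5,78),(135,200)),((70,-39.5,78),(521,198)),((-8,61,66.5),(63,570))]],Pl); print(v,r)
for name,u,z in [('block top front L',(243,279),120),('block top front R',(413,280),120),('tailL',(247,507),120),('tailR',(409,507),120),('plate tail',(330,521),72),('tongue front',(330,560),60),('plate front',(330,211),72)]:
    X=ray(q,W,c(*u),z); 
    print(name,*[(Ro.from_euler('z',-P[2]).as_matrix()@(X-[P[0],P[1],0])).round(1) for P in (Pl,v)])
E
```

```text
[5.34138898e+02 1.59794711e+02 2.10117198e-01] [[-0.5  0.2]
 [ 0.1  0.2]
 [ 0.4 -0.6]]
block top front L [ 52.7  14.8 120. ] [ 52.6  14.7 120. ]
block top front R [ 52.4 -14.2 120. ] [ 52.2 -14.3 120. ]
tailL [ 13.6  14.9 120. ] [ 13.5  14.9 120. ]
tailR [ 13.5 -14.1 120. ] [ 13.3 -14.1 120. ]
plate tail [ 3.4 -0.2 72. ] [ 3.3 -0.2 72. ]
tongue front [-7.8 -0.2 60. ] [-7.9 -0.2 60. ]
plate front [68.6 -0.4 72. ] [68.5 -0.6 72. ]
```

```bash
python3 -c "
from h import *
rel(w(Pl,(-10,0.5,76)),Pl[2]-np.pi/2)"
```

```text
rows: [  0.4 -16.1  73.1] turn -0.07 now [509.3 156.  149.3] F [-0.8 -0.  -0.3] op 0.002
```

```bash
python3 -m pendant '[[0.4,-8,10,0],[0.4,-16,30,0],[0.4,-16,50,0],[0.4,-16,65,0],[0.4,-16,72,0],[0.4,-16,73,0]]' 1; python3 f.py 1
```

```text
t: 28.25
eef_pos: [524.1, 158.2, 75.7]
tcp_rot: [3.126, -0.006, -1.365]
ft_force: [-0.3, -0.7, 1.3]
opening: 0.004
rows: [ -0.8 -11.   -6.6] turn -0.07 now [524.1 158.2  75.7] F [-0.3 -0.7  1.3] op 0.004
Ftool [ 0.6  0.5 -1.3] Mtool [-0.04  0.01  0.01] plinthTCP [-10.1   0.4  75.7]
```

```bash
python3 -m pendant '[[0,-4,0,0],[0,-8,-0.1,0],[0,-11,-0.2,0],[0,-12.5,-0.2,0],[0,-13.5,-0.2,0]]' 1; python3 f.py 4
```

```text
t: 28.88
eef_pos: [535.5, 160.6, 75.4]
tcp_rot: [3.122, -0.006, -1.365]
ft_force: [-8.3, -3.2, 1.2]
opening: 0.009
rows: [-0.8 -2.3 -6.8] turn -0.07 now [535.5 160.6  75.4] F [-8.3 -3.2  1.2] op 0.009
Ftool [ 1.5  8.8 -1. ] Mtool [-1.46  0.08  0.03] plinthTCP [ 1.6  0.4 75.4]
```

```bash
python3 -m pendant '[[0,-0.8,0,0],[0,-1.6,0,0],[0,-2.2,0,0],[0,-2.2,0,0]]' 1; python3 f.py 4
```

```text
t: 29.38
eef_pos: [536.2, 160.7, 75.4]
tcp_rot: [3.118, -0.006, -1.365]
ft_force: [-9.1, -3.2, 6.3]
opening: 0.008
rows: [-0.8 -1.5 -6.7] turn -0.06 now [536.2 160.7  75.4] F [-9.1 -3.2  6.3] op 0.008
Ftool [ 1.3  9.7 -6. ] Mtool [-1.43  0.19  0.06] plinthTCP [ 2.3  0.4 75.4]
```

```bash
python3 -m pendant '[[0,-0.8,-0.5,0],[0,-1.6,-0.5,0],[0,-2.2,-0.6,0],[0,-2.2,-0.6,0]]' 1; python3 f.py 4; python3 - <<'E'
from h import *
p,W=shot('side'); save(p,'pics/sd15.png',(200,180,340,280),5)
ref=cv2.imread('pics/sd9.png'); t=ref[305:345,295:370]; i=cv2.imread('pics/sd15.png')
m=cv2.matchTemplate(i[280:380,270:400],t,cv2.TM_CCOEFF_NORMED); _,v,_,l=cv2.minMaxLoc(m); print(v,(np.array(l)-[25,25])/5)
E
```

```text
t: 29.88
eef_pos: [536.5, 160.7, 75.8]
tcp_rot: [3.114, -0.006, -1.365]
ft_force: [-10.0, -2.9, 3.9]
opening: 0.006
rows: [-0.9 -1.2 -6.3] turn -0.06 now [536.5 160.7  75.8] F [-10.   -2.9   3.9] op 0.006
Ftool [ 0.8 10.5 -3.6] Mtool [-1.66  0.18  0.05] plinthTCP [ 2.6  0.4 75.8]
0.9996660351753235 [0. 0.]
```

View pics/sd15.png

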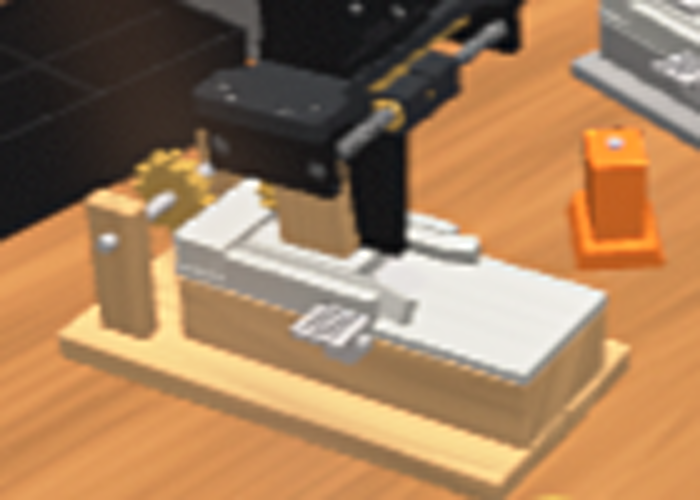

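The pad patch now matches the catch-up picture exactly (shift 0,0), so the catch has clicked up. Back off and lift.

```bash
python3 -m pendant '[[0,6,-0.5,0],[0,14,-1,0],[0,18,-10,0],[0,18,-40,0],[0,18,-80,0],[0,18,-120,0],[0,18,-130,0],[0,18,-130,0]]' 1; python3 - <<'E'
from h import *
M,s=T(); print(s['ft_force'])
p,W=shot('side'); save(p,'pics/sd16.png',(200,180,340,280),5)
ref=cv2.imread('pics/sd9.png'); t=ref[305:345,295:370]; i=cv2.imread('pics/sd16.png')
m=cv2.matchTemplate(i[280:380,270:400],t,cv2.TM_CCOEFF_NORMED); _,v,_,l=cv2.minMaxLoc(m); print(v,(np.array(l)-[25,25])/5)
q,W=shot('wrist'); np.save('w16.npy',W); save(q,'pics/w16.png',(230,50,390,240),4)
q,W=shot('scene'); save(q,'pics/s16.png')
E
```

```text
t: 30.92
eef_pos: [522.2, 158.6, 206.6]
tcp_rot: [3.115, -0.006, -1.365]
ft_force: [0.3, -0.4, -0.2]
opening: 0.007
[ 0.26230928 -0.36498889 -0.16739918]
0.9972409009933472 [0. 0.]
```

View pics/w16.png

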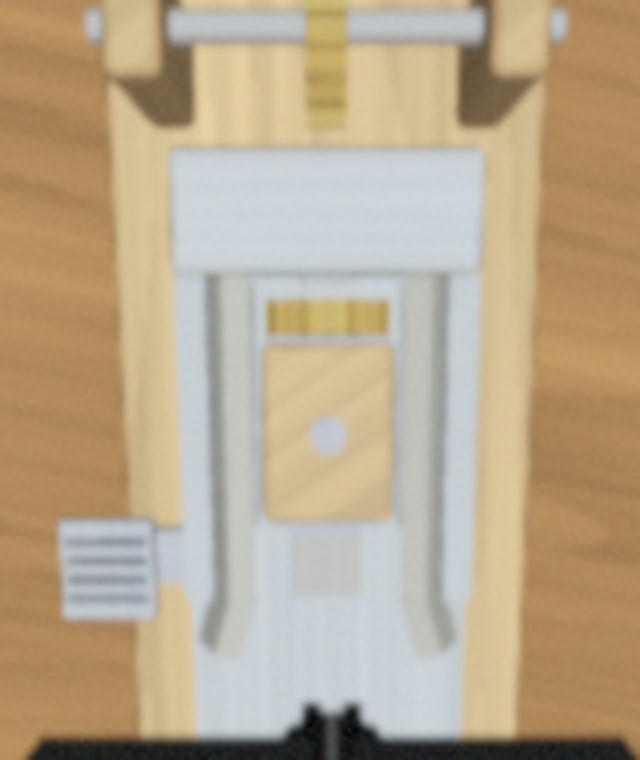

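View pics/s16.png

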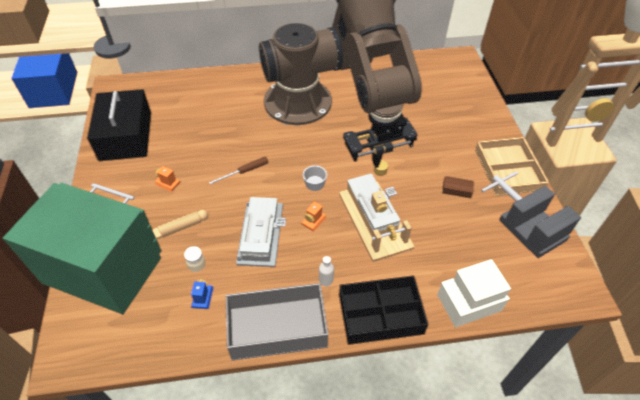

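View pics/sd16.png

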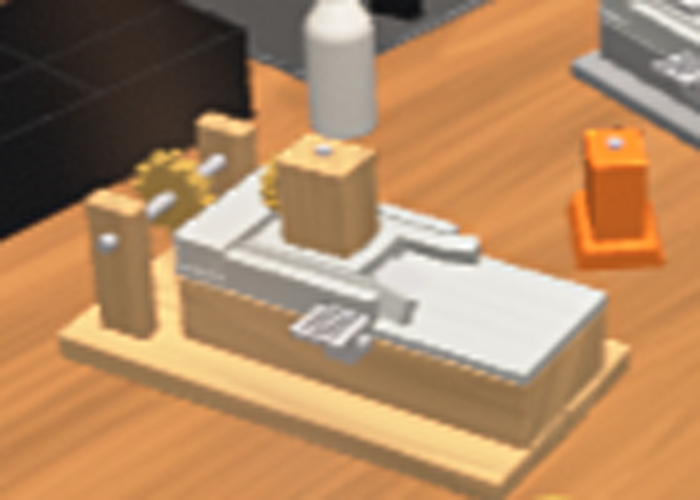

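The module is seated on the plinth (wrist crop at (327,430)) with its gear towards the stop and the full tongue showing behind its tail (325,565). The catch pad is up in both views. The bystanders sit at the same pixels as at the start, and the arm is clear with about 0 N on it. Handing in.

```bash
python3 - <<'E'
from h import *
job.job_done()
E
```

```text
the job is handed in; nothing more can be done
```

The drive module is out of the stand and latched in the plinth's dovetail, gear towards the closed end. I handed the job in with the arm clear, at about 31 s of the 70 s; no verdict is reported.

- **How it went:** I pressed the stand's catch with closed fingers, and the plunger drove the module back. I then gripped the block, slid it out, set it on the plinth's apron and slid it in by feel.
- **What went wrong:** Gripped, it stalled about 1–2 mm short of home with the catch still down, at up to about 16 N, while the tool tilted. I let go and pushed the block's tail with closed fingers at about 10 N until the catch clicked up.
- **Last checks:** The side camera's pad image matches the catch-up reference at zero shift (match 0.997). The wrist view shows the tongue up behind the module's tail and no gap at the stop.
- **Bench and force:** The bystanders look unmoved in the scene view, judged by eye. The force on the tool was about 0 N.
- **Not fully settled:** I did not re-measure the module's position after it latched. Before the last push, the block and the plate gave it about 1 mm apart, at 36–37 mm. The contact force on the plinth's rails could not be read directly; the highest force on the tool in the slot was about 17 N.

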